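# Fold down and lock the work rest at the welding bench

## Task

Set up the fold-down work rest: first pull the slanted lock knob out to its detent so that it stays out, then pull both slide-out supports out to their stops, and lower the upright flap until it lies level on them. Last, push the knob back fully home so that it locks the flap, and leave the things standing around where they are.

Things in the scene. Friction and masses are not known exactly. Their poses are not given: they have to be found in the camera images.
- console: Grey steel console bolted to the bench, carrying the work rest. Origin on the bench under the middle of the flap's hinge line; z up, -x its front (to the robot), y along the hinge. 'Console axes' below means this frame. Box: x -30 to 120 mm, y -105 to 265; the deck behind the flap (x 20 to 120, y -105 to 105) is 126 mm high; the lock bay with the knob is at y 140 to 260.
- flap_hinge (a point): Middle of the flap's hinge line, 120 mm above the bench, straight above the console's origin; axes as the console's (y is the hinge axis).
- flap (a joint): Flap angle: 0 upright (start), 1.571 level on the two supports, 1.75 limit without supports; it swings down to the console's front (-x). Friction hinge: stays where left, takes about 4 N at 100 mm from the hinge; flap 0.5 kg. Push it over by its rear face, which becomes the top. The pushed-in knob locks it upright (4 degrees of play).
- flap_edge (a point): Middle of the free edge of the flap, a plain steel plate 170 mm wide (console y -85 to 85) and 12 mm thick; 135 mm from the hinge axis, which lies in its mid thickness. z from hinge to edge, y along the hinge, x out of its rear (later top) face.
- support_left (a joint): Travel (m) of the left slide-out support (console y +55 mm): steel bar 12 mm wide, 20 mm high, its top at 114 mm = the level flap's underside, ending in an upright tab. Grows as it is pulled out along console -x; starts at 0 to 0.03, end stop 0.105. Friction about 3 N; stays where left.
- support_right (a joint): The same for the right support (console y = -55 mm).
- support_left_tab (a point): Grip point of the left support's upright pull tab, 127 mm above the bench. Tab: plate 14 mm thick (y), 26 mm long (x), from 92 to 142 mm above the bench; the point is mid x and y, 15 mm under its top. 71 mm in front of the hinge line when fully in. Axes as the console's: pull along -x.
- support_right_tab (a point): The same for the right support's tab.
- knob (a joint): Travel (m) of the lock knob along its axis: 0 fully home, 0.029 held by its pulled-out detent, 0.034 hard stop. Let go below about 0.020 it springs home, beyond that it snaps out to the detent. About 12 N to pull out; about 8 N to push off the detent, then it springs home. It goes home only with the flap fully upright or level.
- knob_grip (a point): Grip point on the axis of the black pull knob (console y +200 mm), 103 mm from the hinge axis when home. z = pull direction, slanted 35 degrees from vertical to the console's front (-x); y as the console's. A ribbed round grip 40 mm across, from 20 mm below to 36 mm above the point, with a flat end. The fixed boss ends 28 mm below the point (knob home).
- offcut: Bystander: angle-iron offcut 120 x 30 x 30 mm lying on the bench in front of the console, under where the flap comes down. Origin at its underside.
- magnet_square: Bystander: small L-shaped magnet square 70 x 20 x 52 mm on the console's deck, near its right rear corner.
- hammer: Bystander: hammer 260 mm long lying on the bench at the right. Origin at its underside.
- wire_brush: Bystander: brush 200 mm long lying on the bench at the left.
- spray_can: Bystander: upright can, 64 mm across, 170 mm high, on the bench to the right of the console.
- tin: Bystander: open steel tin 100 mm across and 80 mm high, on the bench to the right of the console.
- c_clamp: Bystander: C-shaped clamp 150 x 90 x 20 mm lying on the bench at the far left.
- guard_bar (a point): Middle of the cross bar of the guard hoop, a fixed U of 10 mm steel bar, 100 mm wide, that rises behind the knob parallel to its axis, 63 mm from the axis, and leans over it. So a gripper must come along the knob's slanted axis, fingers closing along y. Axes as the console's.

How it is judged:
On the way, in this order (a step that is already met when the one before it is completed fails the run):
1. the knob is pulled out and held by its detent, with the flap still up (value of joint knob above 0.026 m and value of joint flap below 0.2 rad and contact force between knob and the fingers below 0.1 N), for 0.2 s.
2. both supports are pulled out (90 mm or more), with the flap still up (value of joint each of support_left, support_right above 0.09 m and value of joint flap below 0.2 rad and value of joint knob above 0.026 m), for 0.2 s.
3. the flap lies level on both supports, knob still out (value of joint flap between 1.52 and 1.61 rad and value of joint knob above 0.026 m), for 0.2 s.
4. the knob is pushed home (value of joint knob below 0.004 m), for 0.2 s.
At the end, for the whole second after the job is handed in: The knob is home (within 4 mm), the flap lies level on the supports (within about 3 degrees) and both supports stand out 90 mm or more of their 105 mm (value of joint knob below 0.004 m and value of joint flap between 1.52 and 1.61 rad and value of joint each of support_left, support_right above 0.09 m); the robot touches nothing.
It fails at once if a bystander is moved more than 40 mm (distance of any of offcut, magnet_square, hammer, wire_brush, spray_can, tin, c_clamp from where it was at the start of the episode above 0.04 m).
It also fails if it takes over 70 s, if anything falls off the work surface, if the arm or the gripper's body presses on something with over 40 N, if the wrist force passes 120 N, or if a joint passes its speed limit or range.

## Robot

A 7-joint arm with a two-finger parallel gripper is mounted at the origin on the work surface. World frame = base frame: x ahead of the robot, y to its left, z up, the work surface at z = 0. Lengths are in m, angles in rad, forces in N, time in s.
With the tool pointing down it reaches from about 0.425 to 1.025 m from the base axis. Payload 9.4 kg.
Tool frame: the origin (TCP) lies on the centre line of the jaws, within the pads' length; the fingertips stand 19 mm ahead of it and the grasp point (between the pads) is the TCP (r.finger_overhang is the distance from the TCP to the fingertips, in m); z points along the fingers, y is the direction in which the jaws open and shut (so a half turn about z gives the same grasp; the last joint's range is limited). The gripper opens to 93 mm and grips with 3 to 60 N. Pads are 15 mm wide; open, the fingers measure 128 mm over their backs; the gripper's body (75 mm by 188 mm) begins 65 mm behind the grasp point.
Start: joints at [-1.194, 0.599, -0.003, 1.599, 0.002, 0.943, -0.08], TCP at [0.318, 0.652, 0.238] pointing down, gripper open.
Joint ranges: [-2.57, 2.57], [-0.35, 1.97], [-1.29, 1.29], [0.11, 2.56], [-1.05, 4.19], [0.11, 1.86], [-2.63, 2.63]. Speed limits (rad/s): [2.22, 2.22, 3.01, 3.01, 3.14, 3.14, 3.14].

## Interface

Orientations are given as a unit quaternion [w, x, y, z].
In Python, from station import r, vision, ticket gives the robot as it stands.
- The arm moves only by the tool send_rows, never from a script. Its argument "targets" is a list of rows, each an object of numbers: "x", "y", "z": the shift along the world's x, y, z in cm; "ax", "ay", "az": the turn, a rotation vector about the world's x, y, z in degrees; "hand": the closure in counts, from 0 (fully open) to 255 (shut). In form: [{"x": .., "y": .., "z": .., "ax": .., "ay": .., "az": .., "hand": ..}, ...]. A call has 1 to 12 rows; each row shifts and turns the commanded pose from where the row before left it; what a row does not reach is not made up. A row lasts 1/8 s, in which the tool goes at most 62.5 mm and 10.7 degrees, less where a joint would pass 70% of its speed; a pose out of reach is approached as far as the arm can. A call is refused whole if a number of a shift passes 6.25 or a number of a turn 10.7, either way. A call with a gripper value outside its range is refused whole. The fingers move at their own pace and stop on an object; "squeeze" is the grip in N (left out, the last holds). Time passes only in rows, so rows that do not move let the fingers close. It gives the time, the measured TCP pose, the force and the opening at its end, in the units of the state.
- r.sense(): the state, without advancing time (a new reading comes with each control period).
- vision.snapshot(name): name is "scene" or "top" or "wrist"; returns a dict with "image" (384x512x3 uint8, red, green, blue), "K" (3x3 intrinsics, pixels), "rvec" (rotation vector, rad) and "tvec" (3), from world to camera coordinates, as OpenCV has them. Camera axes: x right, y down, z forward; pixel columns grow to the right and rows downward; lengths in m; the calibration is good to about 2 mm. The wrist camera is an equidistant fisheye: a pixel r from the principal point sees the ray r / f radians off the axis. A picture is of the moment at which its call begins. There is no depth.
- ticket.job_done(): hands the job in, once; it reports no verdict.
The state is a dict: "t": time; "joint_positions": joint angles; "joint_velocities": joint speeds; "effort": joint torques, N m; "position": TCP position; "ee_rot": TCP orientation; "force": force on the tool from outside, world axes, zero at the start; "moment": the same for the moment, N m; "gripper_width": opening from 0.0 (shut) to 1.0 (fully open).
Only numpy, scipy, OpenCV 4.12 (cv2) and the standard library are available. Lean on these libraries where they do the work, as an engineer would, in place of code of your own. Each camera call takes 0.05 s, during which the arm holds its last target.

## Working session

There is one attempt and no reset: what is moved stays moved. The work goes in short steps, Python scripts to look and compute and a tool call to move; the robot and the scene stay as the last step left them, time stands still between calls to the robot, and variables do not carry over. Pictures are saved under pics/ and viewed, and the job is handed in when it is done.

Besides the shell and the picture viewer there is one more tool, called after "Emit:" by a JSON object that holds its "op" and its "data", one argument or row to a line. send_rows: Moves the arm, as the interface text tells. Its arguments: {"type":"object","properties":{"targets":{"type":"array"},"squeeze":{"type":"number"}},"required":["targets"]}

```bash
ls; mkdir -p pics
python3 - <<'E'
from station import r, vision, ticket
import cv2
s=r.sense(); print({k:s[k] for k in ('t','position','ee_rot','force','gripper_width')}, r.finger_overhang)
for n in ("scene","top"):
    d=vision.snapshot(n); cv2.imwrite(f"pics/{n}0.png",d["image"][:,:,::-1]); print(n,d["K"],d["rvec"],d["tvec"])
E
```

```text
pics
{'t': 0.0, 'position': array([0.31762503, 0.65119748, 0.23670945]), 'ee_rot': array([-1.03943597e-04,  2.24916619e-01,  9.74377676e-01, -8.04447190e-04]), 'force': array([-0.71170974,  0.45328095, -0.1351383 ]), 'gripper_width': 0.9986125845105776} 0.019
scene [[356.44461296   0.         251.05403125]
 [  0.         356.44461296 194.56760909]
 [  0.           0.           1.        ]] [ 2.0306426   1.1161825  -0.53050023] [-0.29476985 -0.13618245  1.5674108 ]
top [[385.13521377   0.         256.28321865]
 [  0.         385.13521377 195.49050783]
 [  0.           0.           1.        ]] [ 2.15772328 -2.09673276  0.22067063] [-0.01211074  0.60133797  1.49929988]
```

View pics/scene0.png

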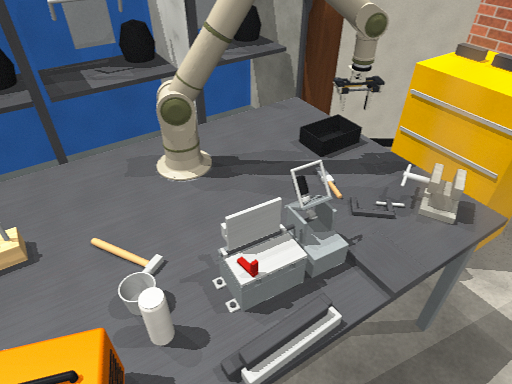

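View pics/top0.png

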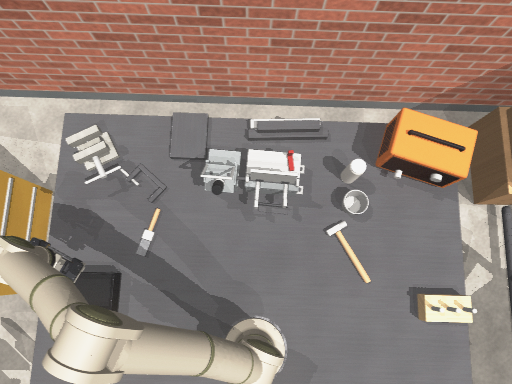

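The scene view shows the console at about (265,265) with the flap upright, and the hoop at (310,185). The top view shows the console at about (272,178) and the black knob at (217,186). I'll enlarge both.

Run:
```python
import cv2
a=cv2.imread('pics/top0.png')[140:220,190:320]; cv2.imwrite('pics/top0z.png',cv2.resize(a,None,fx=6,fy=6,interpolation=cv2.INTER_CUBIC))
a=cv2.imread('pics/scene0.png')[150:320,200:360]; cv2.imwrite('pics/scene0z.png',cv2.resize(a,None,fx=3.5,fy=3.5,interpolation=cv2.INTER_CUBIC))
```

```text
(no output)
```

View pics/top0z.png

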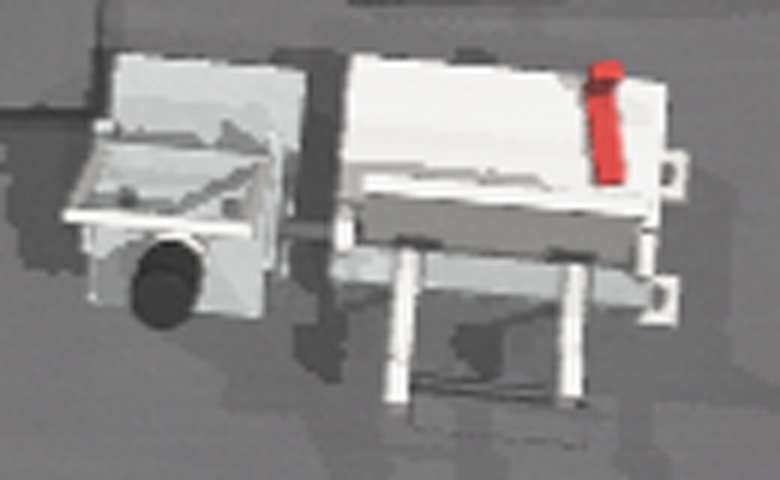

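View pics/scene0z.png

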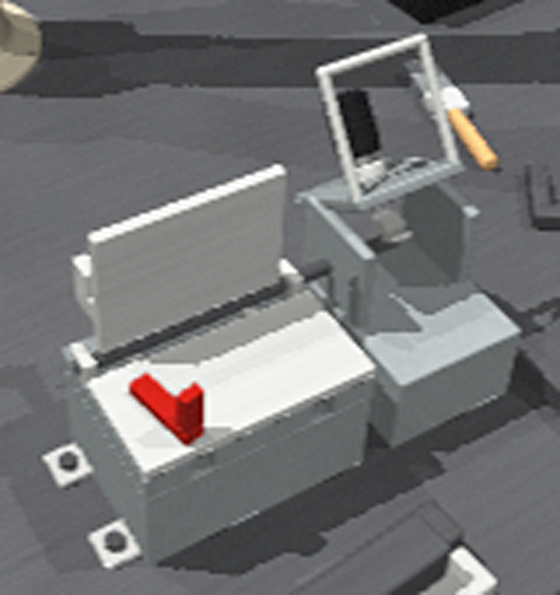

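```bash
cat > h.py <<'E'
import numpy as np, cv2, json
from scipy.optimize import least_squares
def ray(d,u,v,fish=False):
    K=d["K"];R=cv2.Rodrigues(np.array(d["rvec"],float))[0];t=np.array(d["tvec"],float).ravel()
    x=(u-K[0,2])/K[0,0];y=(v-K[1,2])/K[1,1]
    if fish:
        th=np.hypot(x,y); c=np.array([x/th*np.sin(th),y/th*np.sin(th),np.cos(th)]) if th>1e-9 else np.array([0,0,1.])
    else: c=np.array([x,y,1.])
    c/=np.linalg.norm(c)
    return -R.T@t, R.T@c
def plane(d,u,v,z,fish=False):
    o,k=ray(d,u,v,fish); return o+k*(z-o[2])/k[2]
def tri(rs):
    A=np.zeros((3,3));b=np.zeros(3)
    for o,k in rs:
        P=np.eye(3)-np.outer(k,k);A+=P;b+=P@o
    p=np.linalg.solve(A,b); return p,[np.linalg.norm((np.eye(3)-np.outer(k,k))@(p-o)) for o,k in rs]
def proj(d,P,fish=False):
    K=d["K"];R=cv2.Rodrigues(np.array(d["rvec"],float))[0];t=np.array(d["tvec"],float).ravel()
    c=R@P+t
    if fish:
        rr=np.hypot(c[0],c[1]);th=np.arctan2(rr,c[2]);x,y=c[:2]/rr*th
    else: x,y=c[:2]/c[2]
    return np.array([K[0,0]*x+K[0,2],K[1,1]*y+K[1,2]])
def W(p,c): # console->world ; p=[x,y,yaw]
    cs,sn=np.cos(p[2]),np.sin(p[2]); return np.array([p[0]+cs*c[0]-sn*c[1],p[1]+sn*c[0]+cs*c[1],c[2]])
E
python3 - <<'E'
from station import vision
from h import *
T=vision.snapshot("top");S=vision.snapshot("scene")
zt=lambda a,b:(190+a/6-.4,140+b/6-.4); zs=lambda a,b:(200+a/3.5-.4,150+b/3.5-.4)
a=plane(T,*zt(350,55),.126);b=plane(T,*zt(667,85),.126);print(a,b,np.linalg.norm(a-b),np.arctan2(*(a-b)[:2]*[-1,1])*57.3)
a2=plane(S,*zs(375,370),.126);b2=plane(S,*zs(148,470),.126);print(a2,b2,np.linalg.norm(a2-b2),np.arctan2(*(a2-b2)[:2]*[-1,1])*57.3)
obs=[(T,zt(350,55),(.12,.105,.126)),(T,zt(667,85),(.12,-.105,.126)),(S,zs(375,370),(.12,.105,.126)),(S,zs(148,470),(.12,-.105,.126)),
 (S,zs(93,238),(.006,-.085,.255)),(S,zs(284,172),(.006,.085,.255)),(T,zt(362,178),(.006,.085,.255))]
f=lambda p:np.concatenate([proj(d,W(p,np.array(c)))-np.array(uv) for d,uv,c in obs])
s=least_squares(f,[a[0]-.12,a[1]-.105,0]);print(s.x,s.x[2]*57.3,f(s.x).round(1).reshape(-1,2).tolist())
p=s.x
k0=.103;ax=np.array([-np.sin(np.radians(35)),0,np.cos(np.radians(35))])
# "103mm from hinge axis": axis passes through hinge line
print('knob grip',W(p,np.array([0,.2,.12])+ax*k0),'top',W(p,np.array([0,.2,.12])+ax*(k0+.036)))
kt=W(p,np.array([0,.2,.12])+ax*(k0+.036)); print(((proj(T,kt)-[190,140])*6),(proj(S,kt)-[200,150])*3.5)
for y,(u,v) in ((.055,(396,403)),(-.055,(570,403))):
    q=plane(T,*zt(u,v),.142); d=q[:2]-p[:2];cs,sn=np.cos(p[2]),np.sin(p[2])
    print('tab end console',cs*d[0]+sn*d[1],-sn*d[0]+cs*d[1])
E
```

```text
[0.77533436 0.04406494 0.126     ] [ 0.76154423 -0.1653349   0.126     ] 0.20985342703877788 -3.7680795109344754
[0.77814015 0.04110614 0.126     ] [ 0.763245   -0.16165351  0.126     ] 0.20330601923001063 -4.201831174951152
[ 0.64869555 -0.05241677 -0.06243647] -3.5776099739012386 [[-0.2, 0.1], [-0.2, -0.1], [0.3, -1.3], [-1.3, 0.2], [-0.1, 1.0], [0.8, -0.6], [0.2, -0.6]]
knob grip [0.60221147 0.15087978 0.20437266] top [0.58160296 0.15216818 0.23386213]
[155.72897914 302.06692248] [341.83531524  91.5407876 ]
tab end console -0.11084300134851696 0.05320155055904054
tab end console -0.10067351683852481 -0.056661506641387034
```

Emit:
{"op": "send_rows", "data": {
  "targets": [
    {"x": 1.5,"y": -4,"z": 1.5,"az": 7.5,"hand": 0},
    {"x": 1.8,"y": -4,"z": 1.5,"az": 7.5},
    {"x": 1.8,"y": -4,"z": 1,"az": 7.4},
    {"x": 1.8,"y": -4,"z": 1,"ax": -0.5,"ay": -7},
    {"x": 1.8,"y": -4,"z": 0.5,"ax": -0.4,"ay": -7},
    {"x": 1.8,"y": -4,"z": 0.5,"ax": -0.4,"ay": -7},
    {"x": 1.8,"y": -4,"z": 0.3,"ax": -0.4,"ay": -7},
    {"x": 1.8,"y": -4,"z": 0.3,"ax": -0.5,"ay": -7},
    {"x": 1.8,"y": -4},
    {"x": 1.8,"y": -4},
    {"x": 1.5,"y": -4},
    {"x": 1.0,"y": -3}
  ]
}}

```text
validation failed for argument at $.ta...
```

```bash
cat >> h.py <<'E'
from scipy.spatial.transform import Rotation as Rt
P=np.array([0.6487,-0.0524,-0.0624])
def Rq(q): q=np.array(q); return Rt.from_quat([q[1],q[2],q[3],q[0]])
def goalR(tilt): # tool z down, y along console +y, tilt rad toward +x
    cs,sn=np.cos(P[2]),np.sin(P[2])
    y=np.array([-sn,cs,0]);xh=np.array([cs,sn,0]);z=np.array([0,0,-1])*np.cos(tilt)+xh*np.sin(tilt)
    return Rt.from_matrix(np.c_[np.cross(y,z),y,z])
AX=np.array([-np.sin(np.radians(35)),0,np.cos(np.radians(35))])
def rep(r,pos,tilt):
    s=r.sense(); R=goalR(tilt)*Rq(s['ee_rot']).inv()
    print('t',round(s['t'],2),'pos',s['position'].round(4),'d cm',((pos-s['position'])*100).round(2),'rot',np.degrees(R.as_rotvec()).round(2),'F',np.round(s['force'],1),'w',round(s['gripper_width'],3))
E
python3 - <<'E'
from station import r,vision
from h import *
g=W(P,np.array([0,.2,.12])+AX*.223)
rep(r,g,np.radians(35)); print(r.sense()['joint_positions'])
d=vision.snapshot("wrist");cv2.imwrite("pics/w1.png",d["image"][:,:,::-1])
d=vision.snapshot("scene");cv2.imwrite("pics/s1.png",d["image"][:,:,::-1])
E
```

```text
t 0.2 pos [0.3177 0.6514 0.2371] d cm [ 21.58 -49.62   6.56] rot [ -8.93 -34.06  21.74] F [-1.1  0.1 -0.2] w 0.998
[-1.19371237  0.59985735 -0.00252291  1.59982951  0.00179218  0.94290378
 -0.07981579]
```

View pics/w1.png

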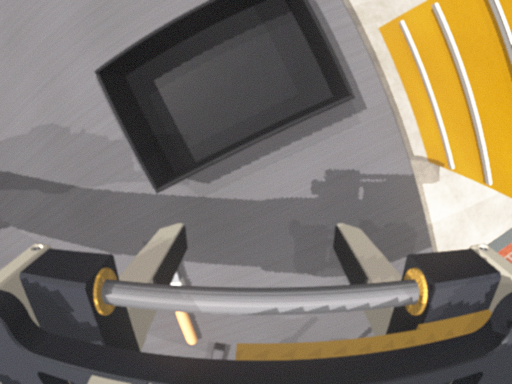

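View pics/s1.png

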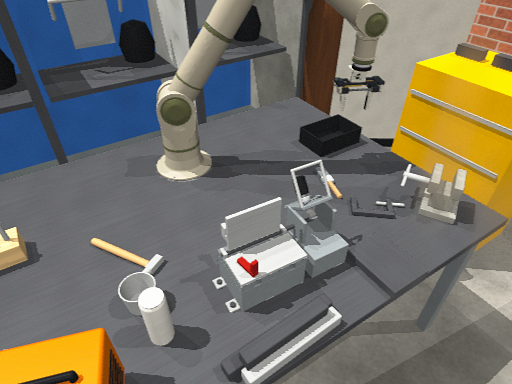

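The call was refused and the arm didn't move, probably because every row needs all its keys. I'll resend with full rows.

Emit:
{"op": "send_rows", "data": {
  "targets": [
    {"x": 1.5,"y": -4,"z": 1.5,"ax": 0,"ay": 0,"az": 7.5,"hand": 0},
    {"x": 1.8,"y": -4,"z": 1.5,"ax": 0,"ay": 0,"az": 7.5,"hand": 0},
    {"x": 1.8,"y": -4,"z": 1,"ax": 0,"ay": 0,"az": 7.4,"hand": 0},
    {"x": 1.8,"y": -4,"z": 1,"ax": -0.5,"ay": -7,"az": 0,"hand": 0},
    {"x": 1.8,"y": -4,"z": 0.5,"ax": -0.4,"ay": -7,"az": 0,"hand": 0},
    {"x": 1.8,"y": -4,"z": 0.5,"ax": -0.4,"ay": -7,"az": 0,"hand": 0},
    {"x": 1.8,"y": -4,"z": 0.3,"ax": -0.4,"ay": -7,"az": 0,"hand": 0},
    {"x": 1.8,"y": -4,"z": 0.3,"ax": -0.5,"ay": -7,"az": 0,"hand": 0},
    {"x": 1.8,"y": -4,"z": 0,"ax": 0,"ay": 0,"az": 0,"hand": 0},
    {"x": 1.8,"y": -4,"z": 0,"ax": 0,"ay": 0,"az": 0,"hand": 0},
    {"x": 1.5,"y": -4,"z": 0,"ax": 0,"ay": 0,"az": 0,"hand": 0},
    {"x": 1,"y": -3,"z": 0,"ax": 0,"ay": 0,"az": 0,"hand": 0}
  ]
}}

```text
t: 1.8
position: [0.5202, 0.18, 0.3039]
ee_rot: [0.301, 0.031, 0.953, -0.009]
force: [-1.0, 0.5, -0.1]
gripper_width: 1.0
```

Run:
```python
from station import r,vision
from h import *
g=W(P,np.array([0,.2,.12])+AX*.223)
rep(r,g,np.radians(35)); print(r.sense()['joint_positions'])
d=vision.snapshot("wrist");cv2.imwrite("pics/w2.png",d["image"][:,:,::-1])
d=vision.snapshot("scene");cv2.imwrite("pics/s2.png",d["image"][:,:,::-1])
```

```text
t 1.8 pos [0.5202 0.18   0.3039] d cm [ 1.34 -2.48 -0.12] rot [-0.02  0.06  0.09] F [-1.   0.5 -0.1] w 1.0
[-1.02323357  0.18984283  0.43078503  2.33427018  1.13093827  0.32370947
 -0.14828825]
```

View pics/w2.png

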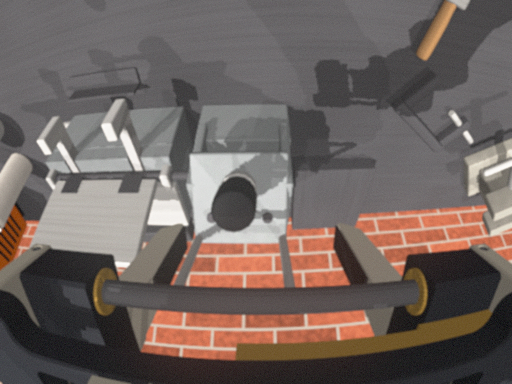

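View pics/s2.png

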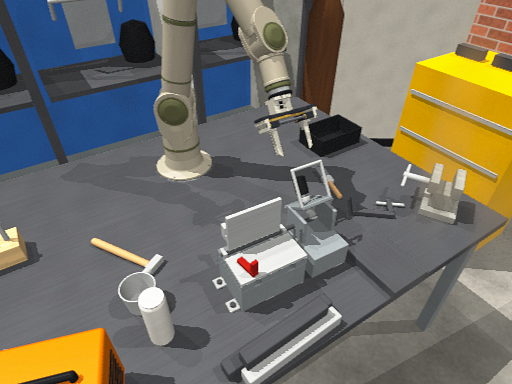

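Run:
```python
from station import r,vision
from h import *
d=vision.snapshot("wrist");im=d["image"];g=im.max(2)
m=((g<42)).astype(np.uint8); m[250:]=0; m[:150]=0; m[:,:195]=0;m[:,270:]=0
n,l,st,c=cv2.connectedComponentsWithStats(m)
i=1+np.argmax(st[1:,4]);print(st[i],c[i])
cs=cv2.findContours((l==i).astype(np.uint8),0,2)[0];e=cv2.fitEllipse(max(cs,key=len));print(e)
axw=W([0,0,P[2]],AX); top=W(P,np.array([0,.2,.12])+AX*.139)
o,k=ray(d,*e[0],True); q=o+k*(axw@(top-o))/(axw@k); print('meas',q,'pred',top,'diff mm',(q-top)*1000, 'predpx',proj(d,top,True))
Rt_=goalR(np.radians(35)).as_matrix(); print('in tool axes mm',Rt_.T@(q-top)*1000)
a=cv2.resize(im[90:290,130:330,::-1],None,fx=3,fy=3,interpolation=cv2.INTER_CUBIC);cv2.imwrite("pics/w2z.png",a)
```

```text
Traceback (most recent call last):
ValueError: attempt to get argmax of an empty sequence
```

Run:
```python
from station import r,vision
from h import *
d=vision.snapshot("wrist");im=d["image"];g=im.max(2)
print(g[205,190:280:4])
m=((g<60)).astype(np.uint8); m[250:]=0; m[:150]=0; m[:,:195]=0;m[:,270:]=0
n,l,st,c=cv2.connectedComponentsWithStats(m)
i=1+np.argmax(st[1:,4]);print(st[i],c[i])
cs=cv2.findContours((l==i).astype(np.uint8),0,2)[0];e=cv2.fitEllipse(max(cs,key=len));print(e)
axw=W([0,0,P[2]],AX); top=W(P,np.array([0,.2,.12])+AX*.139)
o,k=ray(d,*e[0],True); q=o+k*(axw@(top-o))/(axw@k); print('meas',q,'pred',top,'diff mm',(q-top)*1000, 'predpx',proj(d,top,True))
Rt_=goalR(np.radians(35)).as_matrix(); print('in tool axes mm',Rt_.T@(q-top)*1000)
a=cv2.resize(im[90:290,130:330,::-1],None,fx=3,fy=3,interpolation=cv2.INTER_CUBIC);cv2.imwrite("pics/w2z.png",a)
```

```text
[ 96 220 221 221 220 211  75  79  74  71  73  72  64  66  67  67  56 202
 206 216 214 212 213]
[216 178  40  32 477] [239.24737945 188.54507338]
((234.0674285888672, 202.63345336914062), (35.97718048095703, 47.92619323730469), 19.184669494628906)
meas [0.57482105 0.15453752 0.22902191] pred [0.58159995 0.15218249 0.23386213] diff mm [-6.77889618  2.35502625 -4.84022736] predpx [232.1572328  211.81100432]
in tool axes mm [ 8.43867887e+00  1.92771412e+00 -1.82145965e-14]
```

View pics/w2z.png

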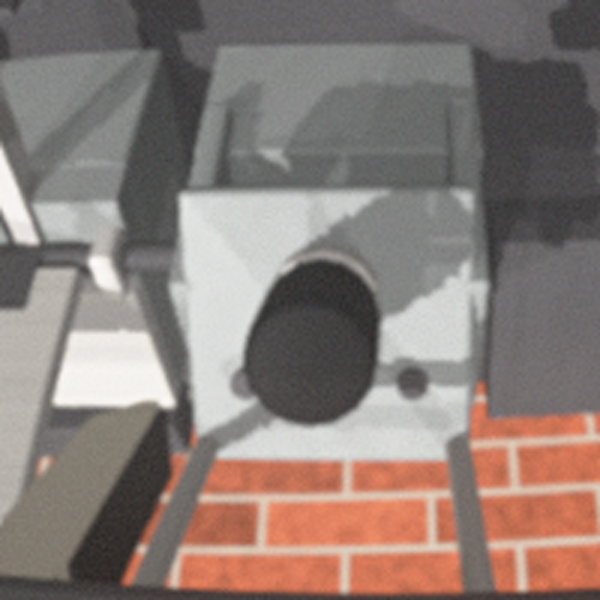

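The flat end of the knob is centred at about (233.7, 210.7), against a predicted (232.2, 211.8). That agrees to within about 2 mm, so I'll align and advance along the axis.

Emit:
{"op": "send_rows", "data": {
  "targets": [
    {"x": 0.7,"y": -1.2,"z": 0,"ax": 0,"ay": 0,"az": 0,"hand": 0},
    {"x": 0.6,"y": -1.2,"z": -0.1,"ax": 0,"ay": 0,"az": 0,"hand": 0},
    {"x": 0.8,"y": -0.05,"z": -1.15,"ax": 0,"ay": 0,"az": 0,"hand": 0},
    {"x": 0.8,"y": -0.05,"z": -1.15,"ax": 0,"ay": 0,"az": 0,"hand": 0},
    {"x": 0.8,"y": -0.05,"z": -1.15,"ax": 0,"ay": 0,"az": 0,"hand": 0},
    {"x": 0.8,"y": -0.05,"z": -1.15,"ax": 0,"ay": 0,"az": 0,"hand": 0}
  ]
}}

```text
t: 2.75
position: [0.5651, 0.1556, 0.2559]
ee_rot: [0.301, 0.03, 0.953, -0.01]
force: [0.2, -0.4, -0.0]
gripper_width: 0.999
```

Run:
```python
from station import r,vision
from h import *
g=W(P,np.array([0,.201,.12])+AX*.111)
rep(r,g,np.radians(35)); print(r.sense()['joint_positions'])
d=vision.snapshot("wrist");cv2.imwrite("pics/w3.png",d["image"][:,:,::-1])
top=W(P,np.array([0,.2,.12])+AX*.139);print(proj(d,top,True))
d=vision.snapshot("scene");cv2.imwrite("pics/s3.png",cv2.resize(d["image"][120:300,200:400,::-1],None,fx=3,fy=3))
```

```text
t 2.75 pos [0.5651 0.1556 0.2559] d cm [ 3.26 -0.34 -4.5 ] rot [ 0.04 -0.    0.  ] F [ 0.2 -0.4 -0. ] w 0.999
[-0.92294775  0.32986735  0.49181697  2.33912166  1.69487312  0.15686582
 -0.6411255 ]
[255.92042208 232.94247752]
```

View pics/w3.png

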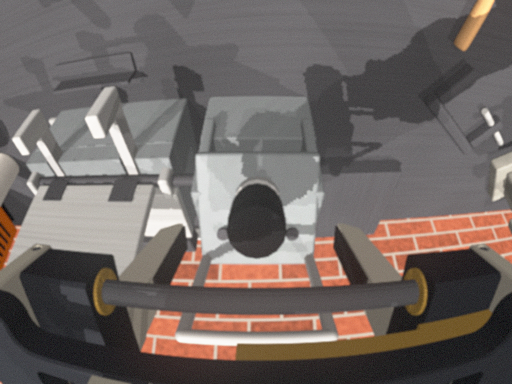

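View pics/s3.png

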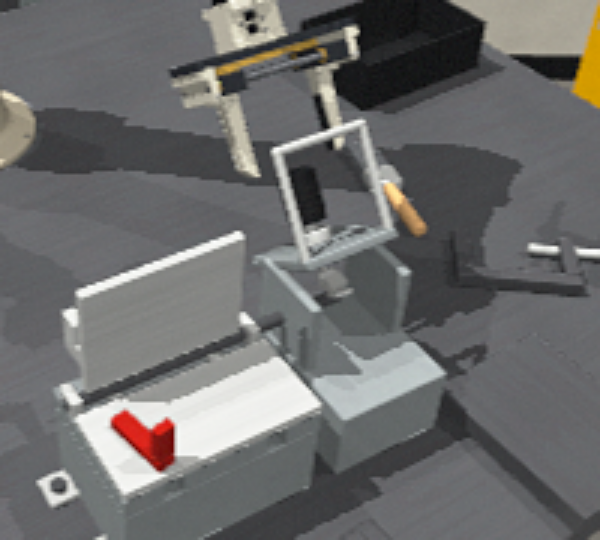

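The knob end is at (257,230), predicted (256,233), and sits between the fingers. I'll continue while keeping an eye on joint 6.

Emit:
{"op": "send_rows", "data": {
  "targets": [
    {"x": 0.8,"y": -0.09,"z": -1.1,"ax": 0,"ay": 0,"az": 0,"hand": 0},
    {"x": 0.8,"y": -0.09,"z": -1.15,"ax": 0,"ay": 0,"az": 0,"hand": 0},
    {"x": 0.8,"y": -0.08,"z": -1.15,"ax": 0,"ay": 0,"az": 0,"hand": 0},
    {"x": 0.8,"y": -0.08,"z": -1.1,"ax": 0,"ay": 0,"az": 0,"hand": 0},
    {"x": 0,"y": 0,"z": 0,"ax": 0,"ay": 0,"az": 0,"hand": 0}
  ]
}}

```text
t: 3.48
position: [0.5969, 0.1514, 0.2112]
ee_rot: [0.3, 0.03, 0.953, -0.01]
force: [0.5, 0.1, 0.3]
gripper_width: 0.998
```

Run:
```python
from station import r,vision
from h import *
g=W(P,np.array([0,.201,.12])+AX*.111)
rep(r,g,np.radians(35)); print(r.sense()['joint_positions'])
d=vision.snapshot("wrist");cv2.imwrite("pics/w4.png",d["image"][:,:,::-1])
```

```text
t 3.48 pos [0.5969 0.1514 0.2112] d cm [ 0.08  0.08 -0.03] rot [ 0.06 -0.02  0.1 ] F [0.5 0.1 0.3] w 0.998
[-0.64805566  0.41829309  0.19690156  2.31455969  2.03278996  0.2546059
 -0.96602148]
```

View pics/w4.png

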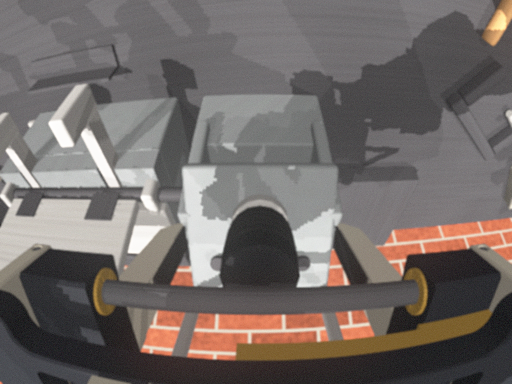

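Knob is centred between the fingers (about x = 260). Closing.

Emit:
{"op": "send_rows", "data": {
  "targets": [
    {"x": 0,"y": 0,"z": 0,"ax": 0,"ay": 0,"az": 0,"hand": 255},
    {"x": 0,"y": 0,"z": 0,"ax": 0,"ay": 0,"az": 0,"hand": 255},
    {"x": 0,"y": 0,"z": 0,"ax": 0,"ay": 0,"az": 0,"hand": 255},
    {"x": 0,"y": 0,"z": 0,"ax": 0,"ay": 0,"az": 0,"hand": 255},
    {"x": 0,"y": 0,"z": 0,"ax": 0,"ay": 0,"az": 0,"hand": 255}
  ],
  "squeeze": 40
}}

```text
t: 4.15
position: [0.5967, 0.1525, 0.2116]
ee_rot: [0.301, 0.03, 0.953, -0.009]
force: [0.2, -0.4, 0.9]
gripper_width: 0.511
```

Emit:
{"op": "send_rows", "data": {
  "targets": [
    {"x": 0,"y": 0,"z": 0,"ax": 0,"ay": 0,"az": 0,"hand": 255},
    {"x": 0,"y": 0,"z": 0,"ax": 0,"ay": 0,"az": 0,"hand": 255},
    {"x": 0,"y": 0,"z": 0,"ax": 0,"ay": 0,"az": 0,"hand": 255}
  ]
}}

```text
t: 4.53
position: [0.5967, 0.1513, 0.2116]
ee_rot: [0.301, 0.031, 0.953, -0.01]
force: [-1.7, -7.1, 2.1]
gripper_width: 0.425
```

Emit:
{"op": "send_rows", "data": {
  "targets": [
    {"x": -0.28,"y": 0.05,"z": 0.41,"ax": 0,"ay": 0,"az": 0,"hand": 255},
    {"x": -0.28,"y": 0.05,"z": 0.41,"ax": 0,"ay": 0,"az": 0,"hand": 255},
    {"x": -0.28,"y": 0.02,"z": 0.41,"ax": 0,"ay": 0,"az": 0,"hand": 255},
    {"x": -0.28,"y": 0.02,"z": 0.41,"ax": 0,"ay": 0,"az": 0,"hand": 255},
    {"x": -0.28,"y": 0.02,"z": 0.41,"ax": 0,"ay": 0,"az": 0,"hand": 255},
    {"x": -0.28,"y": 0.02,"z": 0.41,"ax": 0,"ay": 0,"az": 0,"hand": 255},
    {"x": 0,"y": 0,"z": 0,"ax": 0,"ay": 0,"az": 0,"hand": 255}
  ]
}}

```text
t: 5.4
position: [0.5797, 0.1524, 0.236]
ee_rot: [0.301, 0.031, 0.953, -0.011]
force: [0.7, -6.8, -2.6]
gripper_width: 0.425
```

Run:
```python
from station import r,vision
from h import *
g=W(P,np.array([0,.201,.12])+AX*.141)
rep(r,g,np.radians(35)); print(r.sense()['joint_positions'])
d=vision.snapshot("wrist");cv2.imwrite("pics/w5.png",d["image"][:,:,::-1])
```

```text
t 5.4 pos [0.5797 0.1524 0.236 ] d cm [ 0.09  0.08 -0.05] rot [0.1  0.03 0.18] F [ 0.7 -6.8 -2.6] w 0.425
[-0.78152853  0.36678009  0.34067823  2.32950972  1.89082689  0.201515
 -0.83369349]
```

View pics/w5.png

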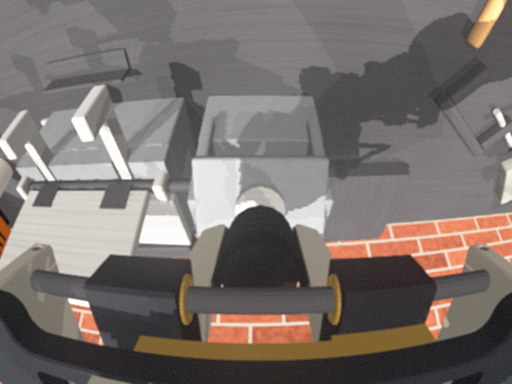

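It travelled about 30 mm and the axial force is gone, so it looks held in the detent. Opening and backing off.

Emit:
{"op": "send_rows", "data": {
  "targets": [
    {"x": 0,"y": 0,"z": 0,"ax": 0,"ay": 0,"az": 0,"hand": 0},
    {"x": 0,"y": 0,"z": 0,"ax": 0,"ay": 0,"az": 0,"hand": 0},
    {"x": 0,"y": 0,"z": 0,"ax": 0,"ay": 0,"az": 0,"hand": 0},
    {"x": 0,"y": 0,"z": 0,"ax": 0,"ay": 0,"az": 0,"hand": 0},
    {"x": 0,"y": 0,"z": 0,"ax": 0,"ay": 0,"az": 0,"hand": 0},
    {"x": -0.8,"y": 0.05,"z": 1.15,"ax": 0,"ay": 0,"az": 0,"hand": 0},
    {"x": -0.8,"y": 0.05,"z": 1.15,"ax": 0,"ay": 0,"az": 0,"hand": 0},
    {"x": -0.8,"y": 0.05,"z": 1.15,"ax": 0,"ay": 0,"az": 0,"hand": 0},
    {"x": -0.8,"y": 0.05,"z": 1.15,"ax": 0,"ay": 0,"az": 0,"hand": 0},
    {"x": -0.8,"y": 0.05,"z": 1.15,"ax": 0,"ay": 0,"az": 0,"hand": 0}
  ]
}}

```text
t: 6.7
position: [0.5395, 0.1571, 0.2939]
ee_rot: [0.301, 0.03, 0.953, -0.01]
force: [0.6, -0.6, 0.5]
gripper_width: 0.998
```

Run:
```python
from station import r,vision
from h import *
g=W(P,np.array([0,.201,.12])+AX*.211)
rep(r,g,np.radians(35)); print(r.sense()['joint_positions'])
d=vision.snapshot("wrist");cv2.imwrite("pics/w6.png",d["image"][:,:,::-1])
for t in (0,.029): print(proj(d,W(P,np.array([0,.2,.12])+AX*(.139+t)),True))
d=vision.snapshot("scene");cv2.imwrite("pics/s6.png",cv2.resize(d["image"][120:300,200:400,::-1],None,fx=3,fy=3))
```

```text
t 6.7 pos [0.5395 0.1571 0.2939] d cm [ 0.1  -0.13 -0.11] rot [ 0.02  0.02 -0.  ] F [ 0.6 -0.6  0.5] w 0.998
[-1.03612542  0.22900451  0.55645164  2.33968874  1.17957347  0.21993071
 -0.13142372]
[256.89364985 207.49352055]
[256.48865119 221.67145485]
```

View pics/w6.png

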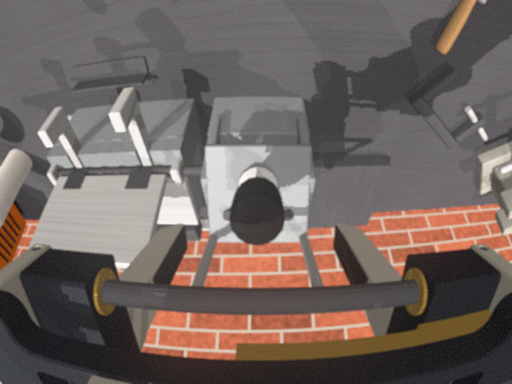

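View pics/s6.png

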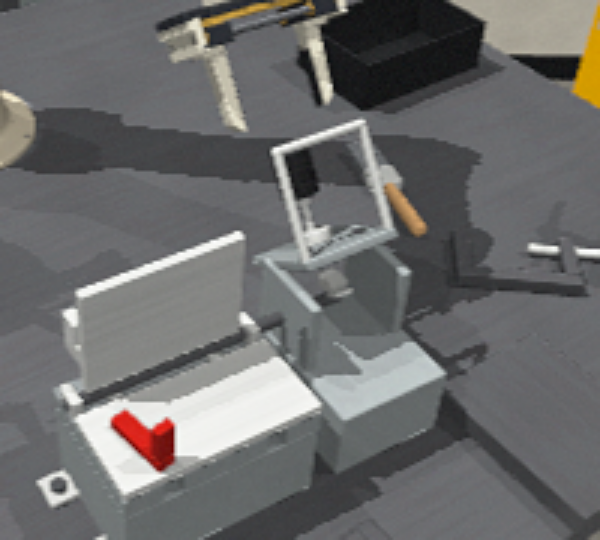

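The shaft below the knob shows in both views and the wrist picture has the knob end at (257,217), close to the 29 mm prediction, so the knob is in its detent. Next I'll measure the tabs in the wrist picture.

Run:
```python
from station import r,vision
from h import *
d=vision.snapshot("wrist");im=d["image"]
cv2.imwrite("pics/w6z.png",cv2.resize(im[60:220,20:220,::-1],None,fx=4,fy=4,interpolation=cv2.INTER_CUBIC))
for y,t in ((.055,.027),(-.055,.017)):
  for dx in(-.013,.013):
    for dy in (-.007,.007): print(y,dx,dy,((proj(d,W(P,np.array([-.071-t+dx,y+dy,.142])),True)-[20,60])*4).round())
rep(r,W(P,np.array([-.098,.055,.127])),0)
```

```text
0.055 -0.013 -0.007 [348. 211.]
0.055 -0.013 0.007 [396. 206.]
0.055 0.013 -0.007 [379. 287.]
0.055 0.013 0.007 [425. 284.]
-0.055 -0.013 -0.007 [ 59. 276.]
-0.055 -0.013 0.007 [ 91. 271.]
-0.055 0.013 -0.007 [ 96. 338.]
-0.055 0.013 0.007 [128. 335.]
t 6.85 pos [0.54   0.157  0.2942] d cm [  1.43 -14.84 -16.72] rot [2.100e+00 3.502e+01 3.000e-02] F [-0.6 -0.6 -0.4] w 1.001
```

View pics/w6z.png

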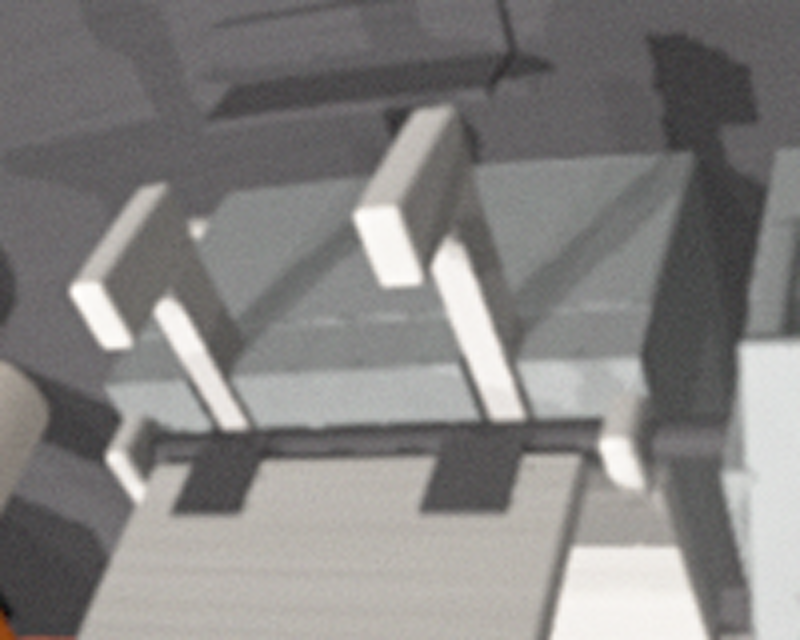

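The left tab top (corners from (355,210) to (423,282) in the enlargement) fits a 27 mm travel. The right one fits about 13 mm. I'll go to the left tab.

Emit:
{"op": "send_rows", "data": {
  "targets": [
    {"x": -0.3,"y": -3.7,"z": 0,"ax": 0.5,"ay": 8.8,"az": 0,"hand": 0},
    {"x": 0.5,"y": -3.7,"z": 0,"ax": 0.5,"ay": 8.8,"az": 0,"hand": 0},
    {"x": 0.6,"y": -3.7,"z": 0,"ax": 0.5,"ay": 8.8,"az": 0,"hand": 0},
    {"x": 0.6,"y": -3.7,"z": 0,"ax": 0.6,"ay": 8.6,"az": 0,"hand": 0},
    {"x": 0,"y": 0,"z": -3,"ax": 0,"ay": 0,"az": 0,"hand": 0},
    {"x": 0,"y": 0,"z": -3,"ax": 0,"ay": 0,"az": 0,"hand": 0},
    {"x": 0,"y": 0,"z": -3,"ax": 0,"ay": 0,"az": 0,"hand": 0},
    {"x": 0,"y": 0,"z": -2,"ax": 0,"ay": 0,"az": 0,"hand": 0}
  ]
}}

```text
t: 7.85
position: [0.5609, 0.0572, 0.1804]
ee_rot: [0.15, 0.041, 0.987, -0.039]
force: [0.7, -0.3, -0.4]
gripper_width: 1.004
```

Run:
```python
from station import r,vision
from h import *
d=vision.snapshot("wrist");im=d["image"]
cv2.imwrite("pics/w7.png",im[:,:,::-1])
for y,t in ((.055,.027),(-.055,.013)):
  for dx in(-.013,.013):
    for dy in (-.007,.007): print(y,dx,dy,((proj(d,W(P,np.array([-.071-t+dx,y+dy,.142])),True))).round())
rep(r,W(P,np.array([-.098,.055,.127])),0)
```

```text
0.055 -0.013 -0.007 [178. 188.]
0.055 -0.013 0.007 [198. 188.]
0.055 0.013 -0.007 [185. 219.]
0.055 0.013 0.007 [204. 219.]
-0.055 -0.013 -0.007 [ 61. 201.]
-0.055 -0.013 0.007 [ 73. 202.]
-0.055 0.013 -0.007 [ 72. 225.]
-0.055 0.013 0.007 [ 84. 227.]
t 7.9 pos [0.5597 0.0573 0.1783] d cm [-0.54 -4.87 -5.13] rot [ 5.12 16.88  1.08] F [-0.7 -0.1 -2.6] w 1.001
```

View pics/w7.png

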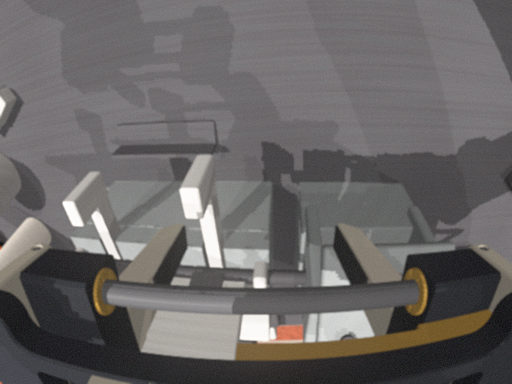

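Joint speed limits cut that move short, so I'll finish it more slowly.

Emit:
{"op": "send_rows", "data": {
  "targets": [
    {"x": -0.1,"y": -0.8,"z": 0,"ax": 0.8,"ay": 2.8,"az": 0.2,"hand": 0},
    {"x": -0.1,"y": -0.8,"z": 0,"ax": 0.8,"ay": 2.8,"az": 0.2,"hand": 0},
    {"x": -0.1,"y": -0.8,"z": 0,"ax": 0.8,"ay": 2.8,"az": 0.2,"hand": 0},
    {"x": -0.1,"y": -0.8,"z": 0,"ax": 0.9,"ay": 2.8,"az": 0.2,"hand": 0},
    {"x": -0.1,"y": -0.8,"z": 0,"ax": 0.9,"ay": 2.8,"az": 0.2,"hand": 0},
    {"x": 0,"y": -0.8,"z": 0,"ax": 0.9,"ay": 2.8,"az": 0.1,"hand": 0},
    {"x": 0,"y": 0,"z": 0,"ax": 0,"ay": 0,"az": 0,"hand": 0}
  ]
}}

```text
t: 8.78
position: [0.5563, 0.0082, 0.1816]
ee_rot: [0.003, 0.033, 0.999, 0.001]
force: [0.4, -0.4, -1.5]
gripper_width: 1.0
```

Run:
```python
from station import r,vision
from h import *
d=vision.snapshot("wrist");im=d["image"]
cv2.imwrite("pics/w8.png",im[:,:,::-1])
for y,t in ((.055,.027),(-.055,.013)):
  for dx in(-.013,.013):
    for dy in (-.007,.007): print(y,dx,dy,((proj(d,W(P,np.array([-.071-t+dx,y+dy,.142])),True))).round())
rep(r,W(P,np.array([-.098,.055,.127])),0); print(r.sense()['joint_positions'])
```

```text
0.055 -0.013 -0.007 [249. 203.]
0.055 -0.013 0.007 [271. 203.]
0.055 0.013 -0.007 [250. 238.]
0.055 0.013 0.007 [270. 238.]
-0.055 -0.013 -0.007 [104. 220.]
-0.055 -0.013 0.007 [120. 221.]
-0.055 0.013 -0.007 [110. 251.]
-0.055 0.013 0.007 [126. 252.]
t 8.82 pos [0.5558 0.0091 0.1817] d cm [-0.15 -0.05 -5.47] rot [-0.06  0.31  0.09] F [-0.1 -0.2 -0.2] w 1.0
[ 0.01579272  0.47478518 -0.18774786  2.03892488  0.14419963  0.63449482
  1.2392916 ]
```

View pics/w8.png

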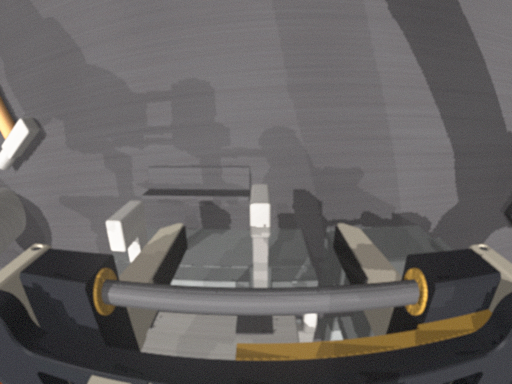

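Emit:
{"op": "send_rows", "data": {
  "targets": [
    {"x": -0.1,"y": 0,"z": -1.8,"ax": 0,"ay": 0.1,"az": 0,"hand": 0},
    {"x": 0,"y": 0,"z": -1.8,"ax": 0,"ay": 0.1,"az": 0,"hand": 0},
    {"x": 0,"y": 0,"z": -1.8,"ax": 0,"ay": 0,"az": 0,"hand": 100},
    {"x": 0,"y": 0,"z": 0,"ax": 0,"ay": 0,"az": 0,"hand": 255},
    {"x": 0,"y": 0,"z": 0,"ax": 0,"ay": 0,"az": 0,"hand": 255},
    {"x": 0,"y": 0,"z": 0,"ax": 0,"ay": 0,"az": 0,"hand": 255},
    {"x": 0,"y": 0,"z": 0,"ax": 0,"ay": 0,"az": 0,"hand": 255},
    {"x": 0,"y": 0,"z": 0,"ax": 0,"ay": 0,"az": 0,"hand": 255},
    {"x": 0,"y": 0,"z": 0,"ax": 0,"ay": 0,"az": 0,"hand": 255},
    {"x": 0,"y": 0,"z": 0,"ax": 0,"ay": 0,"az": 0,"hand": 255},
    {"x": 0,"y": 0,"z": 0,"ax": 0,"ay": 0,"az": 0,"hand": 255},
    {"x": 0,"y": 0,"z": 0,"ax": 0,"ay": 0,"az": 0,"hand": 255}
  ],
  "squeeze": 25
}}

```text
t: 10.32
position: [0.5543, 0.0085, 0.1281]
ee_rot: [0.0, 0.032, 1.0, 0.0]
force: [-0.6, -4.7, 0.9]
gripper_width: 0.148
```

Emit:
{"op": "send_rows", "data": {
  "targets": [
    {"x": -0.7,"y": 0.04,"z": 0,"ax": 0,"ay": 0,"az": 0,"hand": 255},
    {"x": -1.2,"y": 0.08,"z": 0,"ax": 0,"ay": 0,"az": 0,"hand": 255},
    {"x": -1.3,"y": 0.08,"z": 0,"ax": 0,"ay": 0,"az": 0,"hand": 255},
    {"x": -1.3,"y": 0.08,"z": 0,"ax": 0,"ay": 0,"az": 0,"hand": 255},
    {"x": -1.3,"y": 0.08,"z": 0,"ax": 0,"ay": 0,"az": 0,"hand": 255},
    {"x": -1.2,"y": 0.08,"z": 0,"ax": 0,"ay": 0,"az": 0,"hand": 255},
    {"x": -0.7,"y": 0.04,"z": 0,"ax": 0,"ay": 0,"az": 0,"hand": 255},
    {"x": 0,"y": 0,"z": 0,"ax": 0,"ay": 0,"az": 0,"hand": 255}
  ]
}}

```text
t: 11.32
position: [0.477, 0.0133, 0.128]
ee_rot: [0.0, 0.032, 0.999, 0.0]
force: [-0.4, -6.1, -0.2]
gripper_width: 0.148
```

Run:
```python
from station import r,vision
from h import *
rep(r,W(P,np.array([-.176,.055,.127])),0); print(r.sense()['joint_positions'])
```

```text
t 11.32 pos [0.477  0.0133 0.128 ] d cm [-0.06  0.02 -0.1 ] rot [-0.02  0.04  0.05] F [-0.4 -6.1 -0.2] w 0.148
[-0.03437635  0.48781036 -0.15495513  2.25019664  0.18038118  0.4137699
  1.17066113]
```

Emit:
{"op": "send_rows", "data": {
  "targets": [
    {"x": 0,"y": 0,"z": 0,"ax": 0,"ay": 0,"az": 0,"hand": 0},
    {"x": 0,"y": 0,"z": 0,"ax": 0,"ay": 0,"az": 0,"hand": 0},
    {"x": 0,"y": 0,"z": 0,"ax": 0,"ay": 0,"az": 0,"hand": 0},
    {"x": 0,"y": 0,"z": 2,"ax": 0,"ay": 0,"az": 0,"hand": 0},
    {"x": 0,"y": 0,"z": 2.5,"ax": 0,"ay": 0,"az": 0,"hand": 0},
    {"x": 0,"y": 0,"z": 2.5,"ax": 0,"ay": 0,"az": 0,"hand": 0},
    {"x": 2,"y": -3,"z": 0,"ax": 0,"ay": 0,"az": 0,"hand": 0},
    {"x": 2,"y": -3,"z": 0,"ax": 0,"ay": 0,"az": 0,"hand": 0},
    {"x": 2,"y": -3,"z": 0,"ax": 0,"ay": 0,"az": 0,"hand": 0},
    {"x": 2,"y": -2.4,"z": 0,"ax": 0,"ay": 0,"az": 0,"hand": 0},
    {"x": 0.3,"y": 0,"z": -0.5,"ax": 0,"ay": 0,"az": 0,"hand": 0}
  ]
}}

```text
t: 12.7
position: [0.5615, -0.1011, 0.193]
ee_rot: [0.001, 0.032, 0.999, 0.001]
force: [-0.7, 1.4, -0.4]
gripper_width: 1.002
```

Run:
```python
from station import r,vision
from h import *
d=vision.snapshot("wrist");im=d["image"]
cv2.imwrite("pics/w9.png",im[:,:,::-1])
for y,t in ((-.055,.014),):
  for dx in(-.013,.013):
    for dy in (-.007,.007): print(y,dx,dy,((proj(d,W(P,np.array([-.071-t+dx,y+dy,.142])),True))).round())
rep(r,W(P,np.array([-.085,-.055,.127])),0); print(r.sense()['joint_positions'])
T=vision.snapshot("top");cv2.imwrite("pics/t9.png",cv2.resize(T["image"][120:240,170:340,::-1],None,fx=4,fy=4))
```

```text
-0.055 -0.013 -0.007 [248. 199.]
-0.055 -0.013 0.007 [268. 199.]
-0.055 0.013 -0.007 [249. 233.]
-0.055 0.013 0.007 [268. 233.]
t 12.75 pos [ 0.5607 -0.0996  0.1921] d cm [-0.03 -0.24 -6.51] rot [-0.13  0.05  0.06] F [ 0.4  0.7 -1. ] w 1.0
[ 0.21035458  0.47641856 -0.18753298  1.9964372   0.13288084  0.67949503
  1.44717885]
```

View pics/w9.png

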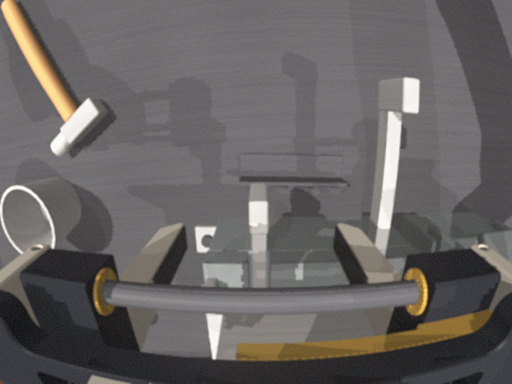

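View pics/t9.png

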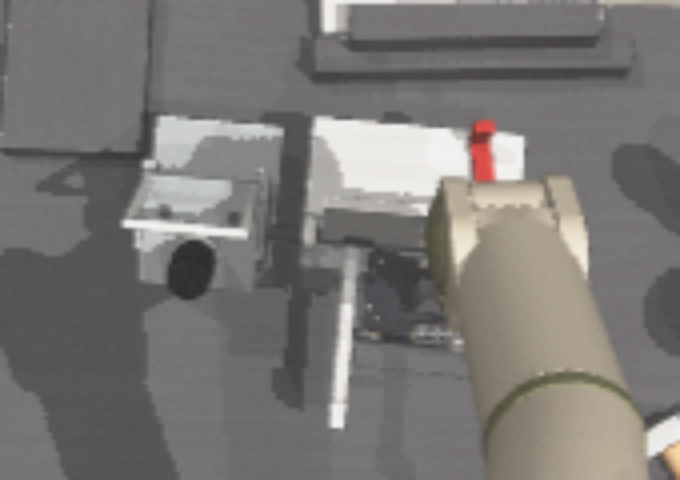

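The left support is out. The right tab is at (249–268, 197–227) between the fingers, so I'll descend and grip it.

Emit:
{"op": "send_rows", "data": {
  "targets": [
    {"x": -0.2,"y": -0.1,"z": -2.2,"ax": 0,"ay": 0,"az": 0,"hand": 0},
    {"x": 0,"y": -0.1,"z": -2.2,"ax": 0,"ay": 0,"az": 0,"hand": 0},
    {"x": 0,"y": 0,"z": -2,"ax": 0,"ay": 0,"az": 0,"hand": 100},
    {"x": 0,"y": 0,"z": 0,"ax": 0,"ay": 0,"az": 0,"hand": 255},
    {"x": 0,"y": 0,"z": 0,"ax": 0,"ay": 0,"az": 0,"hand": 255},
    {"x": 0,"y": 0,"z": 0,"ax": 0,"ay": 0,"az": 0,"hand": 255},
    {"x": 0,"y": 0,"z": 0,"ax": 0,"ay": 0,"az": 0,"hand": 255},
    {"x": 0,"y": 0,"z": 0,"ax": 0,"ay": 0,"az": 0,"hand": 255},
    {"x": 0,"y": 0,"z": 0,"ax": 0,"ay": 0,"az": 0,"hand": 255},
    {"x": 0,"y": 0,"z": 0,"ax": 0,"ay": 0,"az": 0,"hand": 255},
    {"x": 0,"y": 0,"z": 0,"ax": 0,"ay": 0,"az": 0,"hand": 255},
    {"x": 0,"y": 0,"z": 0,"ax": 0,"ay": 0,"az": 0,"hand": 255}
  ]
}}

```text
t: 14.3
position: [0.5584, -0.102, 0.1291]
ee_rot: [0.001, 0.031, 1.0, 0.001]
force: [-0.4, -3.5, -1.0]
gripper_width: 0.15
```

Emit:
{"op": "send_rows", "data": {
  "targets": [
    {"x": -0.7,"y": 0.04,"z": 0,"ax": 0,"ay": 0,"az": 0,"hand": 255},
    {"x": -1.3,"y": 0.08,"z": 0,"ax": 0,"ay": 0,"az": 0,"hand": 255},
    {"x": -1.4,"y": 0.09,"z": 0,"ax": 0,"ay": 0,"az": 0,"hand": 255},
    {"x": -1.4,"y": 0.09,"z": 0,"ax": 0,"ay": 0,"az": 0,"hand": 255},
    {"x": -1.3,"y": 0.08,"z": 0,"ax": 0,"ay": 0,"az": 0,"hand": 255},
    {"x": -1.2,"y": 0.08,"z": 0,"ax": 0,"ay": 0,"az": 0,"hand": 255},
    {"x": -0.9,"y": 0.05,"z": 0,"ax": 0,"ay": 0,"az": 0,"hand": 255},
    {"x": -0.5,"y": 0.03,"z": 0,"ax": 0,"ay": 0,"az": 0,"hand": 255},
    {"x": 0,"y": 0,"z": 0,"ax": 0,"ay": 0,"az": 0,"hand": 255}
  ]
}}

```text
t: 15.42
position: [0.471, -0.0966, 0.129]
ee_rot: [0.0, 0.031, 1.0, 0.001]
force: [-0.2, -5.6, -0.8]
gripper_width: 0.149
```

Run:
```python
from station import r,vision
from h import *
rep(r,W(P,np.array([-.176,-.055,.127])),0); print(r.sense()['joint_positions'])
d=vision.snapshot("scene");cv2.imwrite("pics/s10.png",cv2.resize(d["image"][120:300,180:380,::-1],None,fx=3,fy=3))
```

```text
t 15.43 pos [ 0.471  -0.0966  0.129 ] d cm [-0.14  0.03 -0.2 ] rot [-0.07  0.05  0.03] F [-0.2 -5.6 -0.8] w 0.149
[ 0.1992951   0.48898121 -0.15781801  2.24155286  0.17840644  0.42130253
  1.40462751]
```

View pics/s10.png

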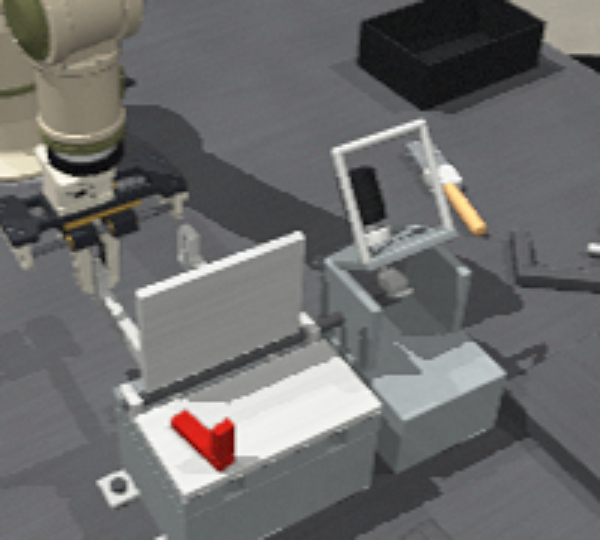

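The knob looks lower here than after I released it. I'll check that numerically.

Run:
```python
from station import r,vision
from h import *
d=vision.snapshot("scene");T=vision.snapshot("top")
for n,D in(("s",d),("t",T)):
  cv2.imwrite(f"pics/k{n}.png",0) if 0 else None
  for t in (0,.029): print(n,t,[proj(D,W(P,np.array([0,.2,.12])+AX*(.103+a+t))).round(1).tolist() for a in(-.02,.036)])
  im=D["image"].max(2); x0,y0=(285,160) if n=="s" else (205,175)
  m=np.zeros_like(im);m[y0:y0+50,x0:x0+40]=(im<50)[y0:y0+50,x0:x0+40]
  k,l,st,c=cv2.connectedComponentsWithStats(m.astype(np.uint8));i=1+np.argmax(st[1:,4]);print(st[i],c[i])
```

```text
s 0 [[302.4, 193.4], [297.7, 176.2]]
s 0.029 [[299.9, 184.5], [295.2, 167.1]]
[297 176  11  19 146] [302.21917808 184.61643836]
t 0 [[217.9, 184.4], [216.0, 190.3]]
t 0.029 [[216.9, 187.4], [214.9, 193.6]]
[213 184   7   2   7] [216.         184.42857143]
```

The knob is back home. It was most likely knocked by the opened finger, because my joint-limited traverse lagged while the tool was descending. I'll release the tab, rise, and pull the knob out again; step 2 can then be met. This time I'll traverse high and descend only once the arm has settled.

Emit:
{"op": "send_rows", "data": {
  "targets": [
    {"x": 0,"y": 0,"z": 0,"ax": 0,"ay": 0,"az": 0,"hand": 0},
    {"x": 0,"y": 0,"z": 0,"ax": 0,"ay": 0,"az": 0,"hand": 0},
    {"x": 0,"y": 0,"z": 0,"ax": 0,"ay": 0,"az": 0,"hand": 0},
    {"x": 0,"y": 0,"z": 2,"ax": 0,"ay": 0,"az": 0,"hand": 0},
    {"x": 0,"y": 0,"z": 4,"ax": 0,"ay": 0,"az": 0,"hand": 0},
    {"x": 0,"y": 0,"z": 4,"ax": 0,"ay": 0,"az": 0,"hand": 0},
    {"x": 0,"y": 0,"z": 4,"ax": 0,"ay": 0,"az": 0,"hand": 0},
    {"x": 0,"y": 0,"z": 4,"ax": 0,"ay": 0,"az": 0,"hand": 0},
    {"x": 0.5,"y": 3,"z": 1,"ax": -0.2,"ay": -4,"az": 0,"hand": 0},
    {"x": 0.5,"y": 3,"z": 0,"ax": -0.2,"ay": -4,"az": 0,"hand": 0},
    {"x": 0.5,"y": 3,"z": 0,"ax": -0.2,"ay": -4,"az": 0,"hand": 0},
    {"x": 0.5,"y": 3,"z": 0,"ax": -0.2,"ay": -4,"az": 0,"hand": 0}
  ]
}}

```text
t: 17.08
position: [0.4914, 0.0253, 0.3194]
ee_rot: [0.141, 0.031, 0.989, -0.001]
force: [0.2, 0.2, 0.6]
gripper_width: 0.999
```

Emit:
{"op": "send_rows", "data": {
  "targets": [
    {"x": 0.5,"y": 3,"z": 0,"ax": -0.3,"ay": -4,"az": 0,"hand": 0},
    {"x": 0.5,"y": 3,"z": 0,"ax": -0.3,"ay": -4,"az": 0,"hand": 0},
    {"x": 0.5,"y": 3,"z": 0,"ax": -0.3,"ay": -4,"az": 0,"hand": 0},
    {"x": 0.5,"y": 2,"z": 0,"ax": -0.3,"ay": -4,"az": 0,"hand": 0},
    {"x": 0.5,"y": 1,"z": 0,"ax": -0.3,"ay": -3,"az": 0,"hand": 0},
    {"x": 0,"y": 0,"z": 0,"ax": 0,"ay": 0,"az": 0,"hand": 0}
  ]
}}

```text
t: 17.82
position: [0.5151, 0.1415, 0.3185]
ee_rot: [0.297, 0.027, 0.955, -0.01]
force: [0.7, -0.2, -0.5]
gripper_width: 0.997
```

Run:
```python
from station import r,vision
from h import *
g=W(P,np.array([0,.201,.12])+AX*.223)
rep(r,g,np.radians(35)); print(r.sense()['joint_positions'])
```

```text
t 17.82 pos [0.5151 0.1415 0.3185] d cm [ 1.85  1.47 -1.58] rot [ 0.15 -0.47 -0.24] F [ 0.7 -0.2 -0.5] w 0.997
[-0.43330159  0.13534426 -0.16968814  2.3212938   1.13402459  0.41846927
 -0.08310934]
```

Emit:
{"op": "send_rows", "data": {
  "targets": [
    {"x": 0.9,"y": 0.7,"z": -0.8,"ax": 0,"ay": -0.3,"az": -0.1,"hand": 0},
    {"x": 0.9,"y": 0.7,"z": -0.8,"ax": 0.1,"ay": -0.2,"az": -0.1,"hand": 0},
    {"x": 0.8,"y": -0.05,"z": -1.15,"ax": 0,"ay": 0,"az": 0,"hand": 0},
    {"x": 0.8,"y": -0.05,"z": -1.15,"ax": 0,"ay": 0,"az": 0,"hand": 0},
    {"x": 0.8,"y": -0.05,"z": -1.15,"ax": 0,"ay": 0,"az": 0,"hand": 0}
  ]
}}

```text
t: 18.45
position: [0.5583, 0.1516, 0.2683]
ee_rot: [0.301, 0.031, 0.953, -0.01]
force: [0.7, 0.4, 0.1]
gripper_width: 1.002
```

Run:
```python
from station import r,vision
from h import *
g=W(P,np.array([0,.201,.12])+AX*.111)
rep(r,g,np.radians(35)); print(r.sense()['joint_positions'])
d=vision.snapshot("wrist");cv2.imwrite("pics/w11.png",d["image"][:,:,::-1])
for t in (0,.029): print(proj(d,W(P,np.array([0,.2,.12])+AX*(.139+t)),True))
```

```text
t 18.45 pos [0.5583 0.1516 0.2683] d cm [ 3.94  0.05 -5.73] rot [0.05 0.04 0.22] F [0.7 0.4 0.1] w 1.002
[-0.45055173  0.27366072 -0.12481718  2.31317973  1.47690302  0.3801745
 -0.42554882]
[262.70185438 222.04072939]
[262.98837917 240.79722446]
```

View pics/w11.png

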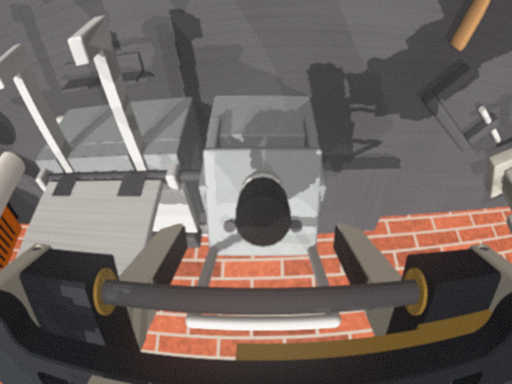

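The knob end is at (263,220), which matches home, and both supports are out. Advancing and gripping.

Emit:
{"op": "send_rows", "data": {
  "targets": [
    {"x": 0.8,"y": 0,"z": -1.15,"ax": 0,"ay": 0,"az": 0,"hand": 0},
    {"x": 0.8,"y": 0,"z": -1.15,"ax": 0,"ay": 0,"az": 0,"hand": 0},
    {"x": 0.8,"y": 0,"z": -1.15,"ax": 0,"ay": 0,"az": 0,"hand": 0},
    {"x": 0.8,"y": 0,"z": -1.15,"ax": 0,"ay": 0,"az": 0,"hand": 0},
    {"x": 0.7,"y": 0,"z": -1.1,"ax": 0,"ay": 0,"az": 0,"hand": 0},
    {"x": 0,"y": 0,"z": 0,"ax": 0,"ay": 0,"az": 0,"hand": 0}
  ]
}}

```text
t: 19.25
position: [0.5971, 0.1516, 0.211]
ee_rot: [0.301, 0.032, 0.953, -0.011]
force: [0.1, -0.1, 0.4]
gripper_width: 0.998
```

Emit:
{"op": "send_rows", "data": {
  "targets": [
    {"x": 0,"y": 0,"z": 0,"ax": 0,"ay": 0,"az": 0,"hand": 255},
    {"x": 0,"y": 0,"z": 0,"ax": 0,"ay": 0,"az": 0,"hand": 255},
    {"x": 0,"y": 0,"z": 0,"ax": 0,"ay": 0,"az": 0,"hand": 255},
    {"x": 0,"y": 0,"z": 0,"ax": 0,"ay": 0,"az": 0,"hand": 255},
    {"x": 0,"y": 0,"z": 0,"ax": 0,"ay": 0,"az": 0,"hand": 255},
    {"x": 0,"y": 0,"z": 0,"ax": 0,"ay": 0,"az": 0,"hand": 255},
    {"x": 0,"y": 0,"z": 0,"ax": 0,"ay": 0,"az": 0,"hand": 255},
    {"x": 0,"y": 0,"z": 0,"ax": 0,"ay": 0,"az": 0,"hand": 255}
  ],
  "squeeze": 40
}}

```text
t: 20.25
position: [0.5968, 0.1513, 0.2115]
ee_rot: [0.302, 0.032, 0.953, -0.011]
force: [-1.5, -4.8, 2.0]
gripper_width: 0.422
```

Pull 30 mm, then open and rest.

Emit:
{"op": "send_rows", "data": {
  "targets": [
    {"x": -0.28,"y": 0.02,"z": 0.41,"ax": 0,"ay": 0,"az": 0,"hand": 255},
    {"x": -0.28,"y": 0.02,"z": 0.41,"ax": 0,"ay": 0,"az": 0,"hand": 255},
    {"x": -0.28,"y": 0.02,"z": 0.41,"ax": 0,"ay": 0,"az": 0,"hand": 255},
    {"x": -0.28,"y": 0.02,"z": 0.41,"ax": 0,"ay": 0,"az": 0,"hand": 255},
    {"x": -0.28,"y": 0.02,"z": 0.41,"ax": 0,"ay": 0,"az": 0,"hand": 255},
    {"x": -0.3,"y": 0.02,"z": 0.42,"ax": 0,"ay": 0,"az": 0,"hand": 255},
    {"x": 0,"y": 0,"z": 0,"ax": 0,"ay": 0,"az": 0,"hand": 255},
    {"x": 0,"y": 0,"z": 0,"ax": 0,"ay": 0,"az": 0,"hand": 0},
    {"x": 0,"y": 0,"z": 0,"ax": 0,"ay": 0,"az": 0,"hand": 0},
    {"x": 0,"y": 0,"z": 0,"ax": 0,"ay": 0,"az": 0,"hand": 0},
    {"x": 0,"y": 0,"z": 0,"ax": 0,"ay": 0,"az": 0,"hand": 0},
    {"x": 0,"y": 0,"z": 0,"ax": 0,"ay": 0,"az": 0,"hand": 0}
  ]
}}

```text
t: 21.75
position: [0.5799, 0.1542, 0.2362]
ee_rot: [0.301, 0.031, 0.953, -0.01]
force: [0.2, -0.7, -0.0]
gripper_width: 0.911
```

Emit:
{"op": "send_rows", "data": {
  "targets": [
    {"x": -0.8,"y": 0.05,"z": 1.15,"ax": 0,"ay": 0,"az": 0,"hand": 0},
    {"x": -0.8,"y": 0.05,"z": 1.15,"ax": 0,"ay": 0,"az": 0,"hand": 0},
    {"x": -0.8,"y": 0.05,"z": 1.15,"ax": 0,"ay": 0,"az": 0,"hand": 0},
    {"x": -0.8,"y": 0.05,"z": 1.15,"ax": 0,"ay": 0,"az": 0,"hand": 0},
    {"x": -0.8,"y": 0.05,"z": 1.15,"ax": 0,"ay": 0,"az": 0,"hand": 0},
    {"x": -0.8,"y": 0.05,"z": 1.15,"ax": 0,"ay": 0,"az": 0,"hand": 0},
    {"x": -0.8,"y": 0.05,"z": 1.15,"ax": 0,"ay": 0,"az": 0,"hand": 0},
    {"x": 0,"y": 0,"z": 0,"ax": 0,"ay": 0,"az": 0,"hand": 0}
  ]
}}

```text
t: 22.75
position: [0.5238, 0.1577, 0.3174]
ee_rot: [0.302, 0.031, 0.953, -0.009]
force: [-0.6, 0.3, -0.8]
gripper_width: 0.999
```

Run:
```python
from station import r,vision
from h import *
g=W(P,np.array([0,.201,.12])+AX*.241)
rep(r,g,np.radians(35)); print(r.sense()['joint_positions'])
d=vision.snapshot("wrist");cv2.imwrite("pics/w12.png",d["image"][:,:,::-1])
for t in (0,.029): print(proj(d,W(P,np.array([0,.2,.12])+AX*(.139+t)),True))
D=vision.snapshot("scene");im=D["image"].max(2); x0,y0=(285,150)
m=np.zeros_like(im);m[y0:y0+50,x0:x0+30]=(im<50)[y0:y0+50,x0:x0+30]
k,l,st,c=cv2.connectedComponentsWithStats(m.astype(np.uint8));i=1+np.argmax(st[1:,4]);print(st[i],c[i])
for y in(.055,-.055):print([proj(d,W(P,np.array([-.071-.105+a,y,.142])),True).round(0).tolist() for a in (-.013,.013)])
```

```text
t 22.75 pos [0.5238 0.1577 0.3174] d cm [-0.05 -0.09 -0.  ] rot [-0.04  0.18  0.12] F [-0.6  0.3 -0.8] w 0.999
[-0.49052748  0.15543553 -0.13918534  2.3050505   1.16316079  0.4324704
 -0.14128313]
[257.61330209 195.4954211 ]
[257.32650158 206.77973816]
[295 170  11  16 124] [300.45967742 177.64516129]
[[104.0, 48.0], [111.0, 70.0]]
[[24.0, 67.0], [33.0, 85.0]]
```

View pics/w12.png

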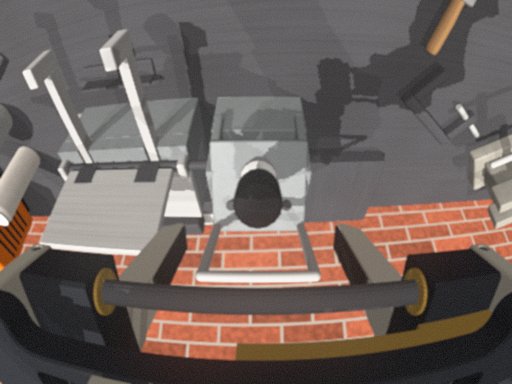

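The knob mask now spans rows 170–186 in the scene view, so it is out. I'll check the support travel in the top view.

Run:
```python
from station import r,vision
from h import *
T=vision.snapshot("top");cv2.imwrite("pics/t13.png",cv2.resize(T["image"][130:230,190:330,::-1],None,fx=5,fy=5,interpolation=cv2.INTER_CUBIC))
for y in(.055,-.055):print([((proj(T,W(P,np.array([-.071-tr-.013,y,.142])))-[190,130])*5).round(0).tolist() for tr in (.09,.105)])
```

```text
[[318.0, 466.0], [316.0, 486.0]]
[[463.0, 479.0], [462.0, 499.0]]
```

View pics/t13.png

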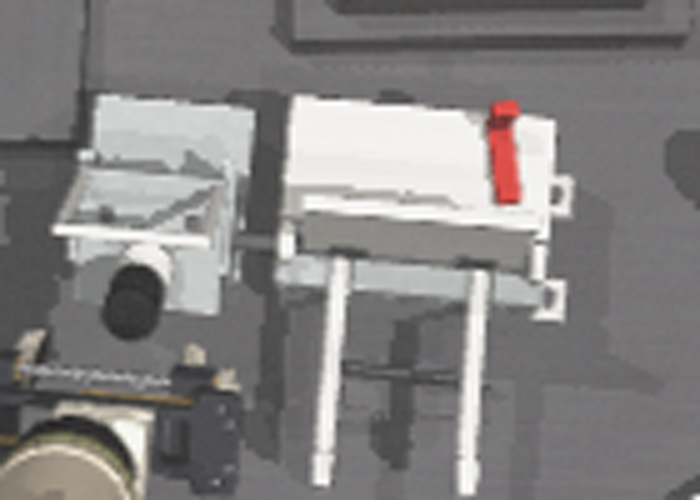

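Supports end at rows 487 and 494, so travel is about 105 and 101 mm, and the knob is clearly out. I'll now traverse high to get behind the flap.

Emit:
{"op": "send_rows", "data": {
  "targets": [
    {"x": -0.5,"y": 0,"z": 2,"ax": 0,"ay": 0,"az": 0,"hand": 255},
    {"x": 0,"y": 0,"z": 2.5,"ax": 0,"ay": 0,"az": 0,"hand": 255},
    {"x": 0,"y": -2,"z": 0,"ax": 0.3,"ay": 4,"az": 0,"hand": 255},
    {"x": 0,"y": -3,"z": 0,"ax": 0.3,"ay": 4,"az": 0,"hand": 255},
    {"x": 0,"y": -3,"z": 0,"ax": 0.3,"ay": 4,"az": 0,"hand": 255},
    {"x": 0,"y": -3,"z": 0,"ax": 0.3,"ay": 4,"az": 0,"hand": 255},
    {"x": 0,"y": -3,"z": 0,"ax": 0.3,"ay": 4,"az": 0,"hand": 255},
    {"x": 0,"y": -3,"z": 0,"ax": 0.3,"ay": 4,"az": 0,"hand": 255},
    {"x": 0,"y": -2.5,"z": 0,"ax": 0.3,"ay": 4,"az": 0,"hand": 255},
    {"x": 0,"y": -1,"z": 0,"ax": 0,"ay": 4,"az": 0,"hand": 255},
    {"x": 0,"y": 0,"z": 0,"ax": 0,"ay": 3,"az": 0,"hand": 255}
  ]
}}

```text
t: 24.28
position: [0.5191, -0.0491, 0.3608]
ee_rot: [-0.001, 0.034, 0.999, -0.002]
force: [-0.3, 1.6, -0.6]
gripper_width: 0.009
```

Run:
```python
from station import r,vision
from h import *
rep(r,W(P,np.array([.045,0,.36])),0); print(r.sense()['joint_positions'])
D=vision.snapshot("scene");im=D["image"].max(2); x0,y0=(285,150)
m=np.zeros_like(im);m[y0:y0+50,x0:x0+30]=(im<50)[y0:y0+50,x0:x0+30]
k,l,st,c=cv2.connectedComponentsWithStats(m.astype(np.uint8));i=1+np.argmax(st[1:,4]);print(st[i],c[i])
```

```text
t 24.27 pos [ 0.5191 -0.0491  0.3608] d cm [17.45 -0.61 -0.08] rot [ 0.27 -0.16  0.36] F [-0.3  1.6 -0.6] w 0.009
[ 0.03556542  0.22531723 -0.06583698  1.90011334  0.02274271  1.01960926
  1.46148237]
[295 170  11  16 123] [300.43089431 177.66666667]
```

Emit:
{"op": "send_rows", "data": {
  "targets": [
    {"x": 3.5,"y": -0.1,"z": 0,"ax": 0,"ay": 0,"az": 0,"hand": 255},
    {"x": 3.5,"y": -0.1,"z": 0,"ax": 0,"ay": 0,"az": 0,"hand": 255},
    {"x": 3.5,"y": -0.1,"z": 0,"ax": 0,"ay": 0,"az": 0,"hand": 255},
    {"x": 3.5,"y": -0.1,"z": 0,"ax": 0,"ay": 0,"az": 0,"hand": 255},
    {"x": 3.4,"y": -0.1,"z": 0,"ax": 0,"ay": 0,"az": 0,"hand": 255},
    {"x": 0,"y": 0,"z": 0,"ax": 0,"ay": 0,"az": 0,"hand": 255}
  ]
}}

```text
t: 25.08
position: [0.6944, -0.0524, 0.3595]
ee_rot: [-0.0, 0.033, 0.999, -0.002]
force: [-1.2, -0.9, -0.8]
gripper_width: 0.004
```

Run:
```python
from station import r,vision
from h import *
rep(r,W(P,np.array([.045,0,.235])),0)
D=vision.snapshot("scene");cv2.imwrite("pics/s14.png",cv2.resize(D["image"][100:300,180:380,::-1],None,fx=3,fy=3))
```

```text
t 25.07 pos [ 0.6944 -0.0524  0.3595] d cm [ -0.08  -0.28 -12.45] rot [ 0.24 -0.03  0.21] F [-1.2 -0.9 -0.8] w 0.004
```

View pics/s14.png

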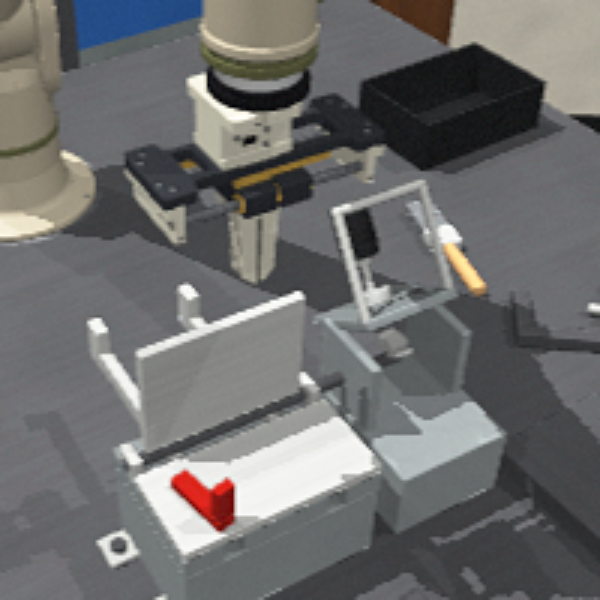

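Emit:
{"op": "send_rows", "data": {
  "targets": [
    {"x": 0,"y": -0.2,"z": -3,"ax": 0,"ay": 0,"az": 0,"hand": 255},
    {"x": 0,"y": 0,"z": -3,"ax": 0,"ay": 0,"az": 0,"hand": 255},
    {"x": 0,"y": 0,"z": -3,"ax": 0,"ay": 0,"az": 0,"hand": 255},
    {"x": 0,"y": 0,"z": -3,"ax": 0,"ay": 0,"az": 0,"hand": 255},
    {"x": 0,"y": 0,"z": 0,"ax": 0,"ay": 0,"az": 0,"hand": 255}
  ]
}}

```text
t: 25.75
position: [0.6907, -0.0545, 0.2397]
ee_rot: [-0.002, 0.033, 0.999, -0.002]
force: [0.7, -0.1, 0.3]
gripper_width: 0.009
```

Run:
```python
from h import *
# tip leading-edge path: contact at rho on rear face, tool half-thickness 8mm, tips 19mm ahead of TCP
for th in range(0,91,10):
    a=np.radians(th); rho=.100+ .0*th
    c=np.array([0,.12])+rho*np.array([-np.sin(a),np.cos(a)])+.006*np.array([np.cos(a),np.sin(a)])
    print(th,(c*1000).round(), 'TCP x,z world-ish',round(P[0]+c[0]+.008,3),round(c[1]+.019,3))
```

```text
0 [  6. 220.] TCP x,z world-ish 0.663 0.239
10 [-11. 220.] TCP x,z world-ish 0.645 0.239
20 [-29. 216.] TCP x,z world-ish 0.628 0.235
30 [-45. 210.] TCP x,z world-ish 0.612 0.229
40 [-60. 200.] TCP x,z world-ish 0.597 0.219
50 [-73. 189.] TCP x,z world-ish 0.584 0.208
60 [-84. 175.] TCP x,z world-ish 0.573 0.194
70 [-92. 160.] TCP x,z world-ish 0.565 0.179
80 [-97. 143.] TCP x,z world-ish 0.559 0.162
90 [-100.  126.] TCP x,z world-ish 0.557 0.145
```

Emit:
{"op": "send_rows", "data": {
  "targets": [
    {"x": -1.4,"y": 0.1,"z": 0,"ax": 0,"ay": 0,"az": 0,"hand": 255},
    {"x": -1.4,"y": 0.1,"z": 0,"ax": 0,"ay": 0,"az": 0,"hand": 255},
    {"x": -1.0,"y": 0.05,"z": 0,"ax": 0,"ay": 0,"az": 0,"hand": 255},
    {"x": -0.8,"y": 0.05,"z": 0,"ax": 0,"ay": 0,"az": 0,"hand": 255},
    {"x": -0.8,"y": 0.05,"z": -0.2,"ax": 0,"ay": 0,"az": 0,"hand": 255},
    {"x": -0.9,"y": 0.05,"z": -0.2,"ax": 0,"ay": 0,"az": 0,"hand": 255},
    {"x": -0.8,"y": 0.05,"z": -0.3,"ax": 0,"ay": 0,"az": 0,"hand": 255},
    {"x": -0.8,"y": 0.05,"z": -0.3,"ax": 0,"ay": 0,"az": 0,"hand": 255}
  ]
}}

```text
t: 26.75
position: [0.6136, -0.0493, 0.2321]
ee_rot: [0.001, 0.033, 0.999, -0.002]
force: [3.9, 0.6, 2.7]
gripper_width: 0.005
```

Run:
```python
from station import r,vision
from h import *
rep(r,np.array([.612,-.052,.229]),0)
D=vision.snapshot("scene");cv2.imwrite("pics/s15.png",cv2.resize(D["image"][100:300,180:380,::-1],None,fx=3,fy=3))
```

```text
t 26.75 pos [ 0.6136 -0.0493  0.2321] d cm [-0.16 -0.27 -0.31] rot [0.2  0.1  0.21] F [3.9 0.6 2.7] w 0.005
```

View pics/s15.png

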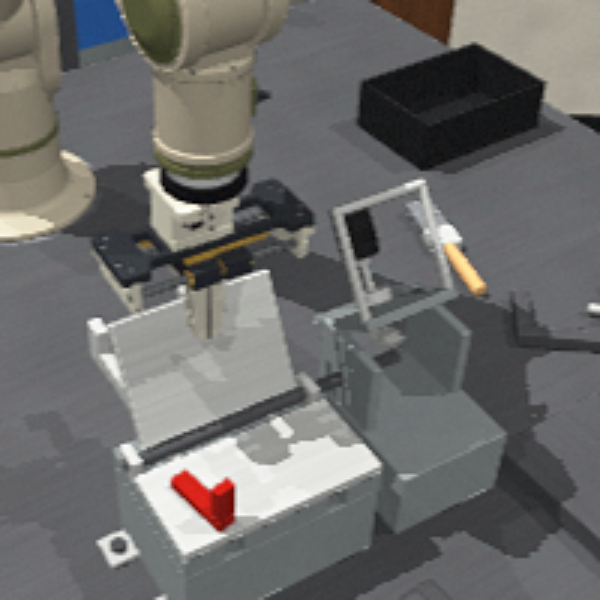

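Emit:
{"op": "send_rows", "data": {
  "targets": [
    {"x": -0.9,"y": 0.05,"z": -0.6,"ax": 0,"ay": 0,"az": 0,"hand": 255},
    {"x": -0.8,"y": 0.05,"z": -0.6,"ax": 0,"ay": 0,"az": 0,"hand": 255},
    {"x": -0.7,"y": 0.05,"z": -0.6,"ax": 0,"ay": 0,"az": 0,"hand": 255},
    {"x": -0.6,"y": 0.05,"z": -0.6,"ax": 0,"ay": 0,"az": 0,"hand": 255},
    {"x": -0.6,"y": 0.05,"z": -0.7,"ax": 0,"ay": 0,"az": 0,"hand": 255},
    {"x": -0.5,"y": 0.05,"z": -0.7,"ax": 0,"ay": 0,"az": 0,"hand": 255},
    {"x": -0.4,"y": 0,"z": -0.8,"ax": 0,"ay": 0,"az": 0,"hand": 255},
    {"x": -0.4,"y": 0,"z": -0.8,"ax": 0,"ay": 0,"az": 0,"hand": 255},
    {"x": -0.3,"y": 0,"z": -0.8,"ax": 0,"ay": 0,"az": 0,"hand": 255},
    {"x": -0.3,"y": 0,"z": -0.8,"ax": 0,"ay": 0,"az": 0,"hand": 255}
  ]
}}

```text
t: 28.05
position: [0.5592, -0.046, 0.1611]
ee_rot: [0.001, 0.033, 0.999, -0.002]
force: [1.5, 0.7, 1.4]
gripper_width: 0.003
```

Run:
```python
from station import r,vision
from h import *
rep(r,np.array([.557,-.052,.145]),0)
D=vision.snapshot("scene");cv2.imwrite("pics/s16.png",cv2.resize(D["image"][100:300,180:380,::-1],None,fx=3,fy=3))
```

```text
t 28.05 pos [ 0.5592 -0.046   0.1611] d cm [-0.22 -0.6  -1.61] rot [0.18 0.09 0.19] F [1.5 0.7 1.4] w 0.003
```

View pics/s16.png

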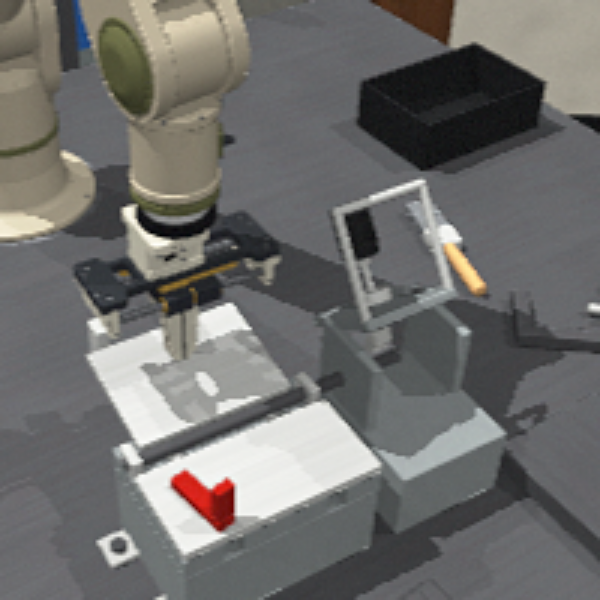

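Emit:
{"op": "send_rows", "data": {
  "targets": [
    {"x": -0.2,"y": 0,"z": -0.6,"ax": 0,"ay": 0,"az": 0,"hand": 255},
    {"x": -0.1,"y": 0,"z": -0.5,"ax": 0,"ay": 0,"az": 0,"hand": 255},
    {"x": 0,"y": 0,"z": -0.4,"ax": 0,"ay": 0,"az": 0,"hand": 255},
    {"x": 0,"y": 0,"z": -0.2,"ax": 0,"ay": 0,"az": 0,"hand": 255},
    {"x": 0,"y": 0,"z": 0,"ax": 0,"ay": 0,"az": 0,"hand": 255}
  ]
}}

```text
t: 28.72
position: [0.5557, -0.0463, 0.1453]
ee_rot: [0.0, 0.033, 0.999, -0.002]
force: [-2.4, 1.1, 11.6]
gripper_width: 0.006
```

The force rose to 11.6 N at z = 0.1453 (expected 0.145), so the flap is down on the supports. Lifting off and heading for the knob.

Emit:
{"op": "send_rows", "data": {
  "targets": [
    {"x": 0,"y": 0,"z": 0,"ax": 0,"ay": 0,"az": 0,"hand": 255},
    {"x": 0,"y": 0,"z": 2,"ax": 0,"ay": 0,"az": 0,"hand": 255},
    {"x": 0,"y": 0,"z": 4,"ax": 0,"ay": 0,"az": 0,"hand": 255},
    {"x": -0.5,"y": 0,"z": 4,"ax": 0,"ay": 0,"az": 0,"hand": 255},
    {"x": -1,"y": 0,"z": 4,"ax": 0,"ay": 0,"az": 0,"hand": 255},
    {"x": -1.5,"y": 0,"z": 4,"ax": 0,"ay": 0,"az": 0,"hand": 255},
    {"x": -1.5,"y": 0,"z": 3,"ax": 0,"ay": 0,"az": 0,"hand": 255},
    {"x": 0,"y": 0,"z": 0,"ax": 0,"ay": 0,"az": 0,"hand": 255}
  ]
}}

```text
t: 29.72
position: [0.5106, -0.0467, 0.3566]
ee_rot: [0.002, 0.033, 0.999, -0.002]
force: [0.8, 0.2, -0.3]
gripper_width: 0.006
```

Run:
```python
from station import r,vision
from h import *
rep(r,W(P,np.array([0,.2,.12])+AX*.25),np.radians(35))
D=vision.snapshot("scene");cv2.imwrite("pics/s17.png",cv2.resize(D["image"][100:300,180:380,::-1],None,fx=3,fy=3))
for a in (.006,):
  print([((proj(D,W(P,np.array([-.135,y,.126])))-[180,100])*3).round().tolist() for y in (-.085,.085)])
```

```text
t 29.73 pos [ 0.5106 -0.0467  0.3566] d cm [ 0.75 20.29 -3.18] rot [ -2.04 -34.71   0.3 ] F [ 0.8  0.2 -0.3] w 0.006
[[85.0, 365.0], [229.0, 312.0]]
```

View pics/s17.png

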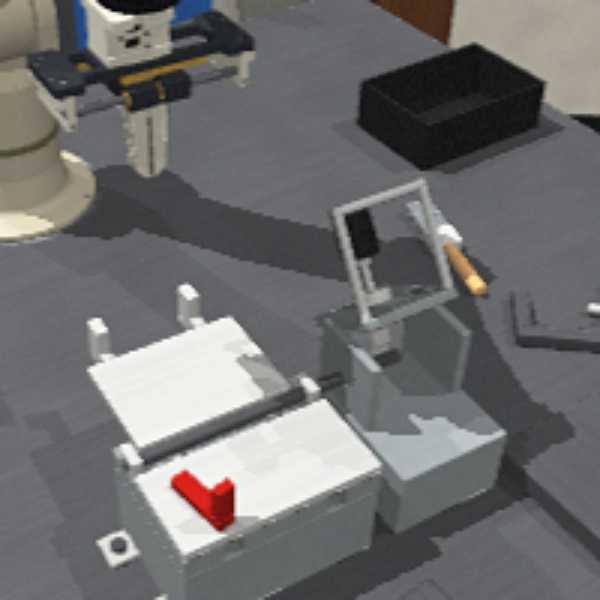

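The flap lies level on both supports: its edge is at (90,370)–(230,318) against a predicted (85,365)–(229,312). The knob is still out.

Emit:
{"op": "send_rows", "data": {
  "targets": [
    {"x": -0.2,"y": 2,"z": 0,"ax": -0.2,"ay": -4,"az": 0,"hand": 255},
    {"x": -0.2,"y": 2.5,"z": 0,"ax": -0.2,"ay": -4,"az": 0,"hand": 255},
    {"x": 0,"y": 2.5,"z": 0,"ax": -0.2,"ay": -4,"az": 0,"hand": 255},
    {"x": 0,"y": 2.5,"z": 0,"ax": -0.2,"ay": -4,"az": 0,"hand": 255},
    {"x": 0,"y": 2.5,"z": 0,"ax": -0.2,"ay": -4,"az": 0,"hand": 255},
    {"x": 0,"y": 2.5,"z": 0,"ax": -0.2,"ay": -4,"az": 0,"hand": 255},
    {"x": 0,"y": 2.5,"z": 0,"ax": -0.2,"ay": -4,"az": 0,"hand": 255},
    {"x": 0,"y": 2,"z": 0,"ax": -0.2,"ay": -4,"az": 0,"hand": 255},
    {"x": 0,"y": 1.3,"z": 0,"ax": -0.4,"ay": -2.7,"az": 0.2,"hand": 255},
    {"x": 0,"y": 0,"z": 0,"ax": 0,"ay": 0,"az": 0,"hand": 255}
  ]
}}

```text
t: 31.02
position: [0.5059, 0.1576, 0.3527]
ee_rot: [0.297, 0.028, 0.954, -0.009]
force: [1.2, 0.7, 0.3]
gripper_width: 0.006
```

Run:
```python
from station import r,vision
from h import *
rep(r,W(P,np.array([0,.2,.12])+AX*.21),np.radians(35))
d=vision.snapshot("wrist");cv2.imwrite("pics/w18.png",d["image"][:,:,::-1])
print(proj(d,W(P,np.array([0,.2,.12])+AX*.168),True))
```

```text
t 31.02 pos [0.5059 0.1576 0.3527] d cm [ 3.51 -0.29 -6.07] rot [-0.   -0.38 -0.24] F [1.2 0.7 0.3] w 0.006
[258.67100429 187.37740169]
```

View pics/w18.png

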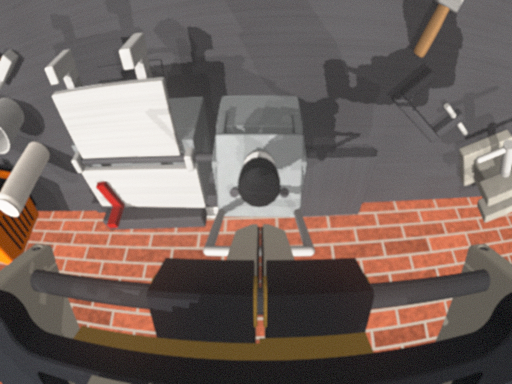

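Emit:
{"op": "send_rows", "data": {
  "targets": [
    {"x": 0.9,"y": -0.1,"z": -1.5,"ax": 0,"ay": -0.2,"az": -0.1,"hand": 255},
    {"x": 0.9,"y": -0.1,"z": -1.5,"ax": 0,"ay": -0.2,"az": -0.1,"hand": 255},
    {"x": 0.9,"y": -0.1,"z": -1.5,"ax": 0,"ay": 0,"az": 0,"hand": 255},
    {"x": 0.8,"y": 0,"z": -1.5,"ax": 0,"ay": 0,"az": 0,"hand": 255},
    {"x": 0,"y": 0,"z": 0,"ax": 0,"ay": 0,"az": 0,"hand": 255}
  ]
}}

```text
t: 31.7
position: [0.5421, 0.1522, 0.2933]
ee_rot: [0.301, 0.032, 0.953, -0.01]
force: [-0.5, -1.0, -0.7]
gripper_width: 0.009
```

Emit:
{"op": "send_rows", "data": {
  "targets": [
    {"x": 0.55,"y": -0.03,"z": -0.8,"ax": 0,"ay": 0,"az": 0,"hand": 255},
    {"x": 0.55,"y": -0.03,"z": -0.8,"ax": 0,"ay": 0,"az": 0,"hand": 255},
    {"x": 0.55,"y": -0.03,"z": -0.8,"ax": 0,"ay": 0,"az": 0,"hand": 255},
    {"x": 0.55,"y": -0.03,"z": -0.8,"ax": 0,"ay": 0,"az": 0,"hand": 255},
    {"x": 0.5,"y": -0.03,"z": -0.75,"ax": 0,"ay": 0,"az": 0,"hand": 255},
    {"x": 0,"y": 0,"z": 0,"ax": 0,"ay": 0,"az": 0,"hand": 255}
  ]
}}

```text
t: 32.45
position: [0.5691, 0.1513, 0.2552]
ee_rot: [0.302, 0.032, 0.953, -0.009]
force: [-0.2, 0.1, -0.6]
gripper_width: 0.008
```

Run:
```python
from station import r,vision
from h import *
rep(r,W(P,np.array([0,.2,.12])+AX*.158),np.radians(35))
s=r.sense()['position']; print('axis pos',(s-W(P,np.array([0,.2,.12])))@W([0,0,P[2]],AX))
d=vision.snapshot("wrist");cv2.imwrite("pics/w19.png",d["image"][:,:,::-1])
```

```text
t 32.45 pos [0.5691 0.1513 0.2552] d cm [ 0.16  0.16 -0.58] rot [-0.06  0.19  0.24] F [-0.2  0.1 -0.6] w 0.008
axis pos 0.1635984569486179
```

View pics/w19.png

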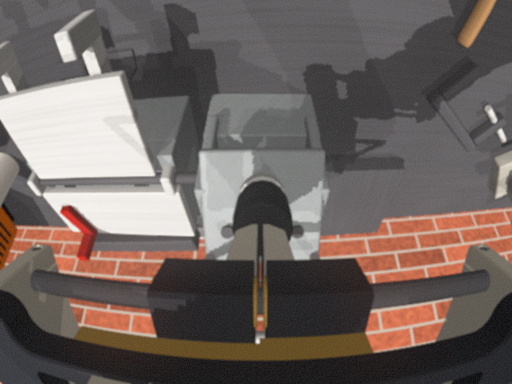

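There's no resistance left, so the knob has sprung off its detent. I'll push gently on to feel whether it is fully home.

Emit:
{"op": "send_rows", "data": {
  "targets": [
    {"x": 0.1,"y": 0,"z": -0.25,"ax": 0,"ay": 0,"az": 0,"hand": 255},
    {"x": 0.1,"y": 0,"z": -0.25,"ax": 0,"ay": 0,"az": 0,"hand": 255},
    {"x": 0.1,"y": 0,"z": -0.15,"ax": 0,"ay": 0,"az": 0,"hand": 255},
    {"x": 0,"y": 0,"z": 0,"ax": 0,"ay": 0,"az": 0,"hand": 255}
  ]
}}

```text
t: 33.0
position: [0.5713, 0.1521, 0.2495]
ee_rot: [0.303, 0.031, 0.952, -0.009]
force: [-12.3, -1.7, 15.3]
gripper_width: 0.004
```

Contact came with about 20 N at an axis position of 0.158, which is exactly the expected home end. Retreating.

Emit:
{"op": "send_rows", "data": {
  "targets": [
    {"x": -0.6,"y": 0.03,"z": 0.9,"ax": 0,"ay": 0,"az": 0,"hand": 255},
    {"x": -1,"y": 0.05,"z": 1.5,"ax": 0,"ay": 0,"az": 0,"hand": 255},
    {"x": -1.5,"y": 0.05,"z": 2.2,"ax": 0,"ay": 0,"az": 0,"hand": 255},
    {"x": -2,"y": 0.05,"z": 3,"ax": 0,"ay": 0,"az": 0,"hand": 255},
    {"x": -2,"y": 0,"z": 3,"ax": 0,"ay": 0,"az": 0,"hand": 255},
    {"x": -1,"y": 0,"z": 1.5,"ax": 0,"ay": 0,"az": 0,"hand": 255},
    {"x": 0,"y": 0,"z": 0,"ax": 0,"ay": 0,"az": 0,"hand": 255},
    {"x": 0,"y": 0,"z": 0,"ax": 0,"ay": 0,"az": 0,"hand": 255}
  ]
}}

```text
t: 34.0
position: [0.491, 0.1537, 0.369]
ee_rot: [0.302, 0.031, 0.953, -0.009]
force: [-0.3, 0.2, -0.6]
gripper_width: 0.005
```

Run:
```python
from station import r,vision
from h import *
s=r.sense();print(s['t'],s['position'],s['force'])
D=vision.snapshot("scene");im=D["image"].max(2); x0,y0=(285,150)
cv2.imwrite("pics/s20.png",cv2.resize(D["image"][100:300,180:380,::-1],None,fx=3,fy=3))
m=np.zeros_like(im);m[y0:y0+50,x0:x0+30]=(im<50)[y0:y0+50,x0:x0+30]
k,l,st,c=cv2.connectedComponentsWithStats(m.astype(np.uint8));i=1+np.argmax(st[1:,4]);print(st[i],c[i])
T=vision.snapshot("top");cv2.imwrite("pics/t20.png",cv2.resize(T["image"][100:300,130:390,::-1],None,fx=3,fy=3,interpolation=cv2.INTER_CUBIC))
```

```text
34.0 [0.49104261 0.15367881 0.36904209] [-0.25038001  0.21572192 -0.58264816]
[297 176  11  19 148] [302.20945946 184.52027027]
```

View pics/s20.png

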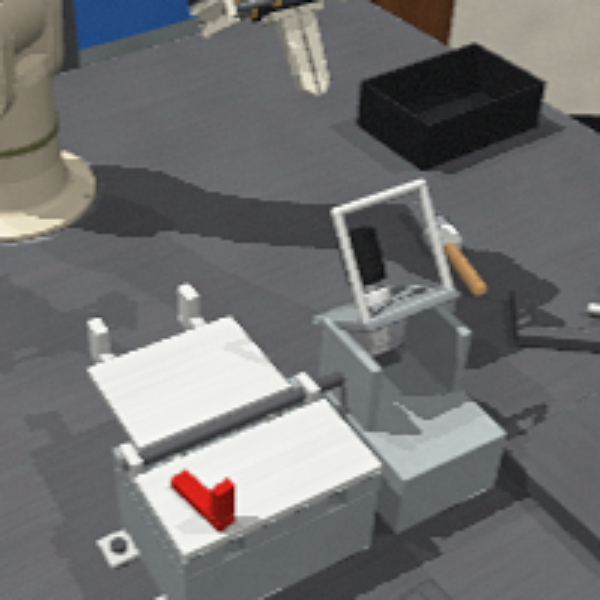

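View pics/t20.png

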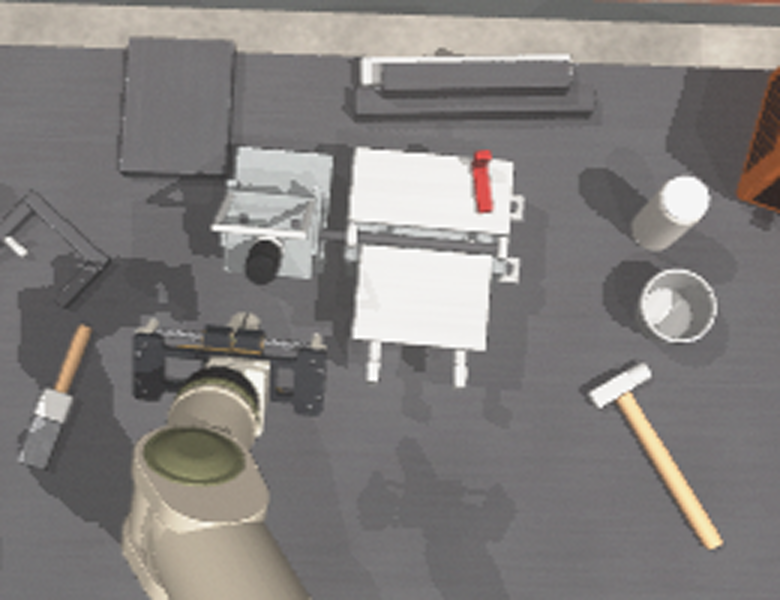

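The knob mask is at rows 176–194, identical to home. The flap is level on both supports, the bystanders are in place and the arm is clear. Handing in.

```bash
python3 -c "
from station import ticket
print(ticket.job_done())"
```

```text
the job is handed in; nothing more can be done
None
```

I handed the job in at about 34 s with the flap level on both supports and the knob home, but the knob had to be pulled out twice. `job_done()` reports no verdict.

**Mishap:** after the first pull the knob held in its detent with the gripper clear. It then went back home, most likely pushed down by an open finger. My sideways move lagged at the joint speed limits while the tool was already descending. I noticed only after pulling both supports out. I then pulled the knob out again with the flap still upright, so step 2's condition was met only from that point.

**Last checks before handing in:**
- **Supports:** both were pulled to about 105 mm (left) and 101 mm (right), measured in the top view. I felt no hard stop on the right one.
- **Flap:** it took 11.6 N at the height expected for level. Its edge in the scene view was about 2 pixels from the prediction, which is within the camera fit.
- **Knob:** it met about 20 N of contact at its home position, and its image matches the one where I measured it home.
- **Bystanders and arm:** every bystander visible in the last pictures looked to be in its place. The offcut under the flap was hidden, but nothing went near it. The arm was clear, with wrist force near zero.

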